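# Draw the nuts from the chute and put them all away in the lidded pan

## Task

Lift the lid off the parts pan by its knob and lay it flat on the bench beside the pan. Then hold the pan by its handle under the mouth of the chute and raise it so that its rim lifts the gate and all the nuts in the chute slide into it, put the pan back down on its rubber mat, see that every nut lying about on the bench is in it too, and put the lid back on squarely. Leave the other things on the bench where they are.

Things in the scene. Friction and masses are not known exactly. Their poses are not given: they have to be found in the camera images.
- mat: thin black rubber mat fixed on the bench, 170 x 130 mm and 3 mm thick, where the pan belongs; origin at the centre of its underside, x along its long side
- pan_in (a point): steel parts pan, about 0.2 kg: an open box 120 mm (its x) by 100 mm (its y) outside and 60 mm high, walls and floor 4 mm, with a straight handle on its -x side. This point is the centre of its inner floor, 4 mm above its underside; z up
- pan_handle (a point): middle of the grippable part of the pan's wooden handle: a bar 16 mm wide (pan's y), 12 mm high, reaching from 60 to 159 mm from the pan's centre along the pan's -x; this point is on the bar's centre line, 110 mm from the pan's centre and 44 mm above the pan's underside (16 mm below the rim); same axes as the pan
- lid_knob (a point): knob of the loose steel lid (lid about 0.12 kg, lying on the pan at first): a round wooden knob 24 mm in diameter and 24 mm high in the middle of the lid; this point is the knob's centre, 22 mm above the lid's lowest face. Lid on the pan: 72 mm above the pan's inner floor; lid flat on the bench: 22 mm up
- lid_foot (a point): lid, centre of its lowest face: the underside of a step 100 x 80 x 6 mm that drops inside the pan's rim; above it the plate, 126 (x) x 106 (y) x 4 mm, which rests on the rim. Its axes lie as the pan's when it is on; a half turn about z makes no difference
- chute_lip (a point): fixed open-topped chute of plywood and slippery sheet metal, 35 degrees steep, holding nuts in two lanes. Point: middle of the lower lip of its floor, 165 mm above the bench. x axis level, pointing back under the chute: nuts leave towards -x and fall up to 60 mm before the lip; y across. Channel 63 mm wide, 75 outside. Under the floor it is free for 95 mm behind the lip, then legs
- gate (a joint): how far the chute's gate is raised, m: 0 shut, 0.042 at its stop. A metal plate just before the lip on a dark wooden yoke, whose arms hang down outside the channel and end in two feet. The rim of a pan raised straight up beneath lifts both feet, and so the gate (1.5 N). Nuts run out above about 0.025; 0.030 to 0.038 is ample. It drops shut by its own weight
- gate_feet (a point): point midway between the undersides of the gate's two feet, straight below the lip (48 mm below it when shut; it rises with the gate), axes as the chute's. Each foot is 50 mm long (x from -30 to +20 mm) and 18 mm wide, centred at y = +50 and -50 mm, so that they stand over the two side rims of the pan when it is centred across the chute with its handle away from the chute
- feed1_c (a point): one of 3 or 4 nuts waiting in the chute behind its gate: steel hexagon nut, 24 mm across its flats (27.7 mm over corners), 14 mm thick, 35 g; the point is its centre, its z axis runs through the hole, its x axis (and every 60 degrees round z from it) is square to a pair of flats
- feed2_c (a point): one of 3 or 4 nuts waiting in the chute behind its gate: steel hexagon nut, 24 mm across its flats (27.7 mm over corners), 14 mm thick, 35 g; the point is its centre, its z axis runs through the hole, its x axis (and every 60 degrees round z from it) is square to a pair of flats
- feed3_c (a point): one of 3 or 4 nuts waiting in the chute behind its gate (absent in some runs): steel hexagon nut, 24 mm across its flats (27.7 mm over corners), 14 mm thick, 35 g; the point is its centre, its z axis runs through the hole, its x axis (and every 60 degrees round z from it) is square to a pair of flats
- feed4_c (a point): one of 3 or 4 nuts waiting in the chute behind its gate (absent in some runs): steel hexagon nut, 24 mm across its flats (27.7 mm over corners), 14 mm thick, 35 g; the point is its centre, its z axis runs through the hole, its x axis (and every 60 degrees round z from it) is square to a pair of flats
- stray1_c (a point): one of 2 to 4 nuts lying about flat on the bench to the right (absent in some runs): steel hexagon nut, 24 mm across its flats (27.7 mm over corners), 14 mm thick, 35 g; the point is its centre, its z axis runs through the hole, its x axis (and every 60 degrees round z from it) is square to a pair of flats
- stray2_c (a point): one of 2 to 4 nuts lying about flat on the bench to the right (absent in some runs): steel hexagon nut, 24 mm across its flats (27.7 mm over corners), 14 mm thick, 35 g; the point is its centre, its z axis runs through the hole, its x axis (and every 60 degrees round z from it) is square to a pair of flats
- stray3_c (a point): one of 2 to 4 nuts lying about flat on the bench to the right (absent in some runs): steel hexagon nut, 24 mm across its flats (27.7 mm over corners), 14 mm thick, 35 g; the point is its centre, its z axis runs through the hole, its x axis (and every 60 degrees round z from it) is square to a pair of flats
- stray4_c (a point): one of 2 to 4 nuts lying about flat on the bench to the right (absent in some runs): steel hexagon nut, 24 mm across its flats (27.7 mm over corners), 14 mm thick, 35 g; the point is its centre, its z axis runs through the hole, its x axis (and every 60 degrees round z from it) is square to a pair of flats
- can: upright can, 66 mm diameter, 150 mm high, behind the mat; a bystander, to be left alone; origin on its underside
- jar: upright lidded glass jar, 70 mm diameter, 90 mm high, at the back left; a bystander, to be left alone; origin on its underside
- tape: roll of tape lying flat, 100 mm diameter, 24 mm high, at the right; a bystander, to be left alone; origin on its underside
- wrench: wrench lying on the bench at the right; a bystander, to be left alone; origin on its underside
- driver: screwdriver lying on the bench at the left; a bystander, to be left alone; origin on its underside
There are look-alikes about, which are no part of the job. Of the things like the mat, leave any that is pink; of the rest the smaller one is meant.

How it is judged:
By the outcome, as a careful person would: the job done as asked, in the order asked, and still so for the second after the job is handed in, with the robot touching nothing.
Of feed3, feed4 only 1 to 2 are there at a start; the rules pass over those that are not, and their reading is None.
Of stray1, stray2, stray3, stray4 only 2 to 4 are there at a start; the rules pass over those that are not, and their reading is None.
At some moment in a run one of stray1, stray2, stray3, stray4, lid may be knocked a few centimetres aside while the robot is not near it.
It also fails if it takes over 210 s, if anything falls off the work surface, if the arm or the gripper's body presses on something with over 40 N, if the wrist force passes 120 N, or if a joint passes its speed limit or range.

## Robot

A 7-joint arm with a two-finger parallel gripper is mounted at the origin on the work surface. World frame = base frame: x ahead of the robot, y to its left, z up, the work surface at z = 0. Lengths are in mm, angles in degrees, forces in N, time in s.
With the tool pointing down it reaches from about 425 to 875 mm from the base axis. Payload 8.4 kg.
Tool frame: the origin (TCP) lies on the mounting face of the last link; the fingertips stand 173 mm ahead of it and the grasp point (between the pads) lies 155 mm ahead of it (ctrl.tcp_to_grasp is the distance from the TCP to the grasp point, in mm); z points along the fingers, y is the line along which they close (so a half turn about z gives the same grasp; the last joint's range is limited). The gripper opens to 85 mm and grips with 20 to 120 N. Pads are 22 mm wide; open, the fingers measure 114 mm over their backs; the gripper's body (76 mm by 85 mm) begins 54 mm behind the grasp point. The pads swing forward as they close: fully open they stand 13 mm farther back than shut.
Start: joints at [61.696, 19.091, 2.286, 83.961, -0.768, 76.965, -3.352], TCP at [249.983, -599.985, 404.708] pointing down, gripper open.
Joint ranges: [-147.57, 147.57], [-21.85, 119.76], [-74.77, 79.35], [14.55, 137.4], [-85.83, 265.84], [4.83, 119.75], [-152.11, 152.11]. Speed limits (degrees/s): [127.2, 127.2, 159.86, 159.86, 180, 180, 180].

## Interface

Orientations are given as a 3x3 rotation matrix whose columns are the frame's x, y, z axes.
In Python, from workcell import ctrl, vision, order, nets gives the robot as it stands.
- The arm moves only by the shell command python3 -m pendant 'ROWS'. ROWS is a JSON object of lists of equal length, an entry for each row: "offset": the shift along the tool's x, y, z as a fraction of full scale, a list of three; "turn": the turn, a rotation vector about the tool's x, y, z as a fraction of full scale, a list of three; "hand": the opening, from -1 (shut) to 1 (fully open). A call has exactly 5 rows; each row shifts and turns the commanded pose from where the row before left it, along the tool's axes as they then stand; what a row does not reach is not made up. Full scale, the value 1, is 10 cm for a shift and 90 degrees for a turn. A row lasts 1/10 s, in which the tool goes at most 50 mm and 8.59 degrees, less where a joint would pass 70% of its speed; a pose out of reach is approached as far as the arm can. A call with a number of a shift or a turn outside -1 to 1 is refused whole. A call with a gripper value outside its range is refused whole. The fingers move at their own pace and stop on an object; the grip force is fixed at half the most. Time passes only in rows, so rows that do not move let the fingers close, or fill a call up. It gives the time, the measured TCP pose, the force, the opening and the grip force at its end, in the units of the state.
- ctrl.observe(): the state, without advancing time (a new reading comes with each control period).
- vision.get_image(name): name is "scene" or "top" or "wrist"; returns the picture (420x560x3 uint8, red, green, blue); there is no depth.
- vision.camera_info(name): a dict with "intrinsics" (3x3 intrinsics, pixels), "dist_coeffs" ([k1, k2, p1, p2, k3] as OpenCV has them; the pictures are not rectified), "R" (3x3) and "t" (3): a world point X has camera coordinates R X + t. Camera axes: x right, y down, z forward; pixel columns grow to the right and rows downward; lengths in mm; the calibration is good to about 2 mm. A picture is of the moment at which its call begins: read the wrist's pose just before it. camera_info takes no time and is no camera call; for the wrist camera it gives the pose at the moment of the call.
- order.close_job(): hands the job in; it is judged then, once.
Trained networks look in the newest picture that a camera, given by its name, has taken for a name from the list of things; names that differ only in an ending like _2 or _b are one class to them, and where a whole thing is asked for, a point or a joint stands for the part that bears it (a point fixed in the world has none). Each returns a list of dicts, best first, with "p" (0 to 1); they miss things now and then, are a little off and sometimes report something else, mostly with a low value. They report only what shows in the picture. A call takes as long as a camera call. They do not tell look-alikes from the thing itself.
- nets.masks_of(camera, thing): "mask" (420x560 bool, what is visible of it) and "extent" ([left, top, right, bottom] in pixels, round what is visible of it).
- nets.tip_of(camera, thing): "at" ([column, row] in pixels: a listed point, or the origin of a listed thing).
The state is a dict: "time_s": time; "joints": joint angles; "joint_vel": joint speeds; "joint_efforts": joint torques, N m; "tool_pos": TCP position; "tool_rot": TCP orientation; "ft_force": force on the tool from outside, world axes, zero at the start; "wrist_torque": the same for the moment, N m; "gripper_width": opening from 0.0 (shut) to 1.0 (fully open); "finger_force": force on a finger pad.
Only numpy, scipy, OpenCV 4.12 (cv2) and the standard library are available. Lean on these libraries where they do the work, as an engineer would, in place of code of your own. Each camera call takes 0.05 s, during which the arm holds its last target. There are 200 camera calls.

## Working session

There is one attempt and no reset: what is moved stays moved. The work goes in short steps, Python scripts to look and compute and a shell command to move; the robot and the scene stay as the last step left them, time stands still between calls to the robot, and variables do not carry over. Pictures are saved under pics/ and viewed, at most 17 in all, crops included, and the job is handed in when it is done.

```bash
ls; mkdir -p pics; cat > h.py <<'E'
import numpy as np, cv2
from workcell import ctrl, vision, order, nets
def pic(n,f=None):
    im=vision.get_image(n)
    if f: cv2.imwrite('pics/'+f,im[:,:,::-1])
    return im
def ray(n,px,z,ci=None):
    c=ci or vision.camera_info(n)
    K=np.array(c['intrinsics'],float);d=np.array(c['dist_coeffs'],float);R=np.array(c['R']);t=np.array(c['t'])
    u=cv2.undistortPoints(np.array([[px]],float),K,d)[0,0]
    D=R.T@np.array([u[0],u[1],1]);C=-R.T@t
    return C+D*(z-C[2])/D[2]
def proj(n,X):
    c=vision.camera_info(n)
    p,_=cv2.projectPoints(np.array(X,float).reshape(-1,3),cv2.Rodrigues(np.array(c['R'],float))[0],np.array(c['t'],float),np.array(c['intrinsics'],float),np.array(c['dist_coeffs'],float))
    return p[:,0]
def st():
    s=ctrl.observe();print(round(s['time_s'],2),np.round(s['tool_pos'],1),np.round(s['tool_rot'],3).tolist(),'w',round(s['gripper_width'],3),'ff',np.round(s['finger_force'],1),'ft',np.round(s['ft_force'],1),'J',np.round(s['joints'],0));return s
E
python3 - <<'E'
from h import *
st();print(ctrl.tcp_to_grasp)
a=pic('scene','s0.png');b=pic('top','t0.png')
for n,z in [('mat',3),('pan_in',7),('pan_handle',47),('lid_knob',79),('chute_lip',165),('gate_feet',117),('stray1_c',7),('feed1_c',190)]:
    for cam in ['top','scene']:
        for r in nets.tip_of(cam,n)[:7]: 
            if r['p']>.2: print(n,cam,round(r['p'],2),np.round(r['at']),np.round(ray(cam,r['at'],z)))
E
```

```text
pics
0.0 [ 249.9 -599.8  403.8] [[0.923, 0.385, -0.001], [0.385, -0.923, 0.001], [-0.0, -0.002, -1.0]] w 0.997 ff 0.0 ft [ 0.4 -1.1 -0.1] J [62. 19.  2. 84. -1. 77. -3.]
154.70000000000002
mat top 0.79 [134. 326.] [200. 381.   3.]
mat top 0.59 [255. 269.] [341.  62.   3.]
pan_in top 0.75 [318. 150.] [ 659. -113.    7.]
pan_in scene 0.57 [182. 226.] [ 442. -300.    7.]
pan_in scene 0.23 [173. 244.] [ 508. -316.    7.]
pan_handle top 0.64 [216. 210.] [495. 161.  47.]
pan_handle scene 0.85 [326. 246.] [500. 151.  47.]
lid_knob top 0.76 [226. 171.] [592. 133.  79.]
lid_knob scene 0.75 [318. 270.] [595. 128.  79.]
chute_lip top 0.89 [316. 145.] [636. -94. 165.]
chute_lip scene 0.69 [229. 266.] [ 639. -107.  165.]
gate_feet top 0.78 [321. 150.] [ 635. -110.  117.]
gate_feet top 0.33 [335. 214.] [ 473. -140.  117.]
gate_feet scene 0.58 [231. 274.] [ 639. -105.  117.]
gate_feet scene 0.32 [414. 299.] [675. 377. 117.]
stray1_c top 0.55 [391. 202.] [ 516. -306.    7.]
stray1_c scene 0.35 [176. 247.] [ 518. -306.    7.]
feed1_c top 0.55 [326. 138.] [ 647. -114.  190.]
feed1_c top 0.44 [338. 213.] [ 467. -137.  190.]
feed1_c scene 0.53 [221. 269.] [ 658. -121.  190.]
```

View pics/t0.png

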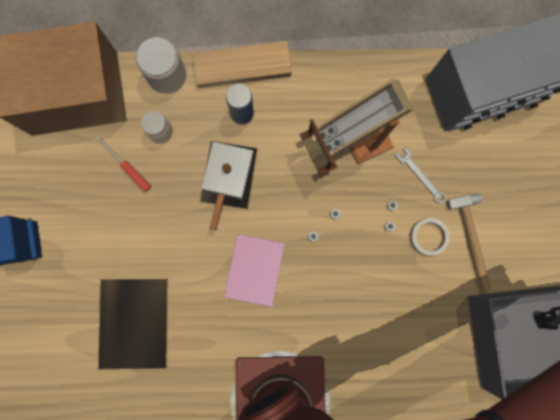

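View pics/s0.png

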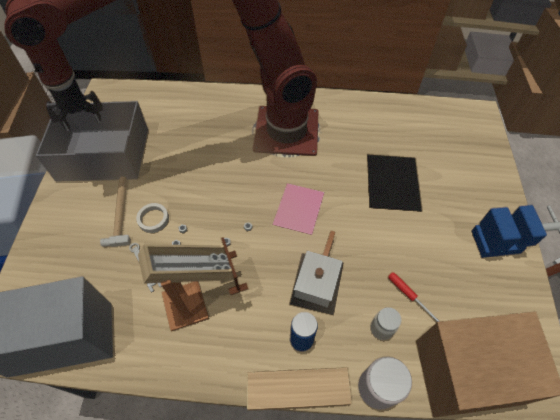

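The top view shows the pan with its lid at (228,172) on the small black mat, the pink decoy at (255,270) and the large black decoy at (134,325). The chute lip is at about (316,148). There are four strays, at (313,237), (335,214), (392,206) and (390,227). I'm moving above the pan first.

```bash
for i in 1 2 3 4; do python3 -m pendant '{"offset":[[0.298,-0.271,0],[0.298,-0.271,0],[0.298,-0.271,0],[0.298,-0.271,0],[0.298,-0.271,0]],"turn":[[0,0,0],[0,0,0],[0,0,0],[0,0,0],[0,0,0]],"hand":[1,1,1,1,1]}'; done
for i in 1 2 3; do python3 -m pendant '{"offset":[[0,0,0],[0,0,0],[0,0,0],[0,0,0],[0,0,0]],"turn":[[0,0,-0.09],[0,0,-0.09],[0,0,-0.09],[0,0,-0.09],[0,0,-0.09]],"hand":[1,1,1,1,1]}'; done | tail -1
cat >> h.py <<'E'
def plan(g=None,yaw=None):
    """steps to grasp point g, tool x yaw (deg); turn first, then shift in turned axes"""
    s=ctrl.observe();R=np.array(s['tool_rot']);y0=np.degrees(np.arctan2(R[1,0],R[0,0]))
    if yaw is not None:
        d=(yaw-y0+180)%360-180; print('yaw',round(y0,1),'turn z total',round(-d/90,3))
    else: yaw=y0
    if g is not None:
        D=np.array(g,float)+[0,0,154.7]-np.array(s['tool_pos']);c,n=np.cos(np.radians(yaw)),np.sin(np.radians(yaw))
        print('shift/100:',np.round([(c*D[0]+n*D[1])/100,(n*D[0]-c*D[1])/100,-D[2]/100],3))
def tips(cam,n,z,pm=.2):
    for r in nets.tip_of(cam,n):
        if r['p']>pm: print(n,cam,round(r['p'],2),np.round(r['at']),np.round(ray(cam,r['at'],z),1))
E
python3 - <<'E'
from h import *
st();pic('wrist','w0.png');pic('top')
tips('wrist','lid_knob',79);tips('wrist','pan_handle',47);tips('wrist','mat',3)
for r in nets.masks_of('wrist','lid_knob')[:2]: 
    m=r['mask'].astype(np.uint8);print(r['p'],r['extent'],cv2.minAreaRect(np.argwhere(m)[:,::-1].astype(np.int32)))
for r in nets.masks_of('top','stray1_c'): print(round(r['p'],2),r['extent'],np.round(ray('top',np.argwhere(r['mask'])[:,::-1].mean(0),10)))
tips('top','stray1_c',7,.1)
E
```

```text
time_s: 1.4
tool_pos: [335.9, -416.0, 404.9]
tool_rot: [[0.923, 0.385, 0.0], [0.385, -0.923, -0.0], [0.0, 0.0, -1.0]]
ft_force: [0.7, 0.0, -0.3]
gripper_width: 1.004
finger_force: 0.0
time_s: 1.9
tool_pos: [421.2, -233.6, 405.0]
tool_rot: [[0.923, 0.385, 0.001], [0.385, -0.923, -0.0], [0.0, 0.001, -1.0]]
ft_force: [0.9, 0.3, -0.3]
gripper_width: 1.002
finger_force: 0.0
time_s: 2.4
tool_pos: [506.6, -51.3, 405.1]
tool_rot: [[0.923, 0.384, 0.001], [0.384, -0.923, -0.0], [0.001, 0.0, -1.0]]
ft_force: [0.8, 0.1, -0.6]
gripper_width: 0.996
finger_force: 0.0
time_s: 2.9
tool_pos: [592.3, 130.9, 404.9]
tool_rot: [[0.923, 0.384, 0.0], [0.384, -0.923, -0.0], [0.0, 0.0, -1.0]]
ft_force: [-0.4, 0.0, -0.3]
gripper_width: 0.996
finger_force: 0.0
finger_force: 0.0
4.4 [591.7 129.4 404.8] [[-0.813, 0.582, 0.0], [0.582, 0.813, -0.0], [-0.0, -0.0, -1.0]] w 1.001 ff 0.0 ft [-0.1 -0.2  0.4] J [ 25.  22. -53.  88.  17.  79.  25.]
lid_knob wrist 0.92 [284. 203.] [599.2 126.9  79. ]
pan_handle wrist 0.73 [238.  74.] [491.3 158.   47. ]
mat wrist 0.57 [553.  35.] [632.9 411.4   3. ]
0.78 [202.0, 108.4, 364.3, 279.0] ((286.0078125, 195.62451171875), (141.09823608398438, 127.21131896972656), 67.98871612548828)
0.43 [315.0, 292.0, 400.7, 408.5] ((349.8131103515625, 351.3450927734375), (122.97826385498047, 71.74895477294922), 66.21796417236328)
stray1_c top 0.56 [391. 203.] [ 512.7 -303.4    7. ]
```

View pics/w0.png

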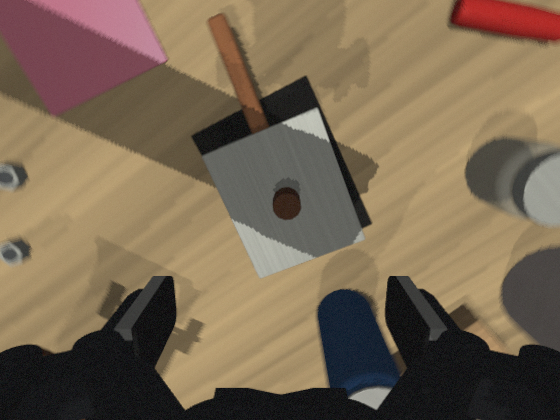

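```bash
python3 - <<'E'
from h import *
L=[ray('wrist',p,67)[:2] for p in [(322,108),(362,238),(262,277),(203,153)]];M=[ray('wrist',p,3)[:2] for p in [(193,137),(306,77),(371,226)]]
print(np.round(L),'\n',np.round(M))
for A in (L,M):
  for a,b in zip(A,A[1:]): d=b-a;print(np.linalg.norm(d).round(),np.degrees(np.arctan2(d[1],d[0])).round(1))
print(np.mean(L,0),(M[0]+M[2])/2)
for p in [(238,74),(266,128),(228,38)]: print(ray('wrist',p,53))
print([np.round(ray('wrist',p,14)) for p in [(8,177),(12,252)]])
for g in ([599,127,140],): plan(g,164)
E
```

```text
[[555. 198.]
 [671. 164.]
 [649.  66.]
 [526.  96.]] 
 [[506.  82.]
 [527. 207.]
 [694. 178.]]
121.0 -16.4
100.0 -102.7
127.0 166.5
127.0 80.7
170.0 -10.0
[599.99528259 131.10718432] [600.10377369 129.57736562]
[491.89818004 157.88905046  53.        ]
[540.83862745 150.61392031  53.        ]
[465.76744639 168.07100498  53.        ]
[array([429., -92.,  14.]), array([ 487., -151.,   14.])]
yaw 144.0 turn z total -0.222
shift/100: [-0.078 -0.005  1.101]
```

```bash
python3 -m pendant '{"offset":[[0,0,0],[0,0,0],[0,0,0],[-0.07,0,0.3],[0,0,0.3]],"turn":[[0,0,-0.074],[0,0,-0.074],[0,0,-0.074],[0,0,0],[0,0,0]],"hand":[1,1,1,1,1]}'|tail -1
python3 -m pendant '{"offset":[[0,0,0.3],[0,0,0.3],[0,0,0],[0,0,0],[0,0,0]],"turn":[[0,0,0],[0,0,0],[0,0,0],[0,0,0],[0,0,0]],"hand":[1,1,1,1,1]}'
python3 - <<'E'
from h import *
pic('wrist');tips('wrist','lid_knob',79);plan([599,128,87],164);plan([599,128,87])
E
```

```text
finger_force: 0.0
time_s: 5.8
tool_pos: [599.0, 128.1, 286.7]
tool_rot: [[-0.962, 0.274, 0.002], [0.274, 0.962, 0.001], [-0.002, 0.001, -1.0]]
ft_force: [0.8, -0.2, -0.4]
gripper_width: 1.004
finger_force: 0.0
lid_knob wrist 0.62 [279. 250.] [599.5 127.4  79. ]
yaw 164.1 turn z total 0.001
shift/100: [-0.001  0.001  0.449]
shift/100: [-0.001  0.001  0.449]
```

```bash
python3 -m pendant '{"offset":[[0,0,0.15],[0,0,0.15],[0,0,0.14],[0,0,0],[0,0,0]],"turn":[[0,0,0],[0,0,0],[0,0,0],[0,0,0],[0,0,0]],"hand":[1,1,1,1,1]}'
python3 -m pendant '{"offset":[[0,0,0],[0,0,0],[0,0,0],[0,0,0],[0,0,0]],"turn":[[0,0,0],[0,0,0],[0,0,0],[0,0,0],[0,0,0]],"hand":[-1,-1,-1,-1,-1]}'
python3 -m pendant '{"offset":[[0,0,0],[0,0,0],[0,0,0],[0,0,0],[0,0,0]],"turn":[[0,0,0],[0,0,0],[0,0,0],[0,0,0],[0,0,0]],"hand":[-1,-1,-1,-1,-1]}'
```

```text
time_s: 6.4
tool_pos: [598.3, 127.7, 240.1]
tool_rot: [[-0.962, 0.274, -0.001], [0.274, 0.962, 0.0], [0.001, -0.0, -1.0]]
ft_force: [-0.0, -0.2, 0.5]
gripper_width: 1.002
finger_force: 0.0
time_s: 6.9
tool_pos: [598.6, 127.7, 241.3]
tool_rot: [[-0.962, 0.274, 0.001], [0.274, 0.962, 0.0], [-0.001, 0.0, -1.0]]
ft_force: [-0.2, 0.2, 4.5]
gripper_width: 0.262
finger_force: 58.7
time_s: 7.4
tool_pos: [598.6, 127.8, 241.3]
tool_rot: [[-0.962, 0.274, 0.001], [0.274, 0.962, 0.0], [-0.001, 0.0, -1.0]]
ft_force: [-1.7, -0.7, 6.4]
gripper_width: 0.261
finger_force: 58.9
```

```bash
python3 -m pendant '{"offset":[[0,0,-0.1],[0,0,-0.2],[0,0,-0.3],[0,0,-0.2],[0,0,0]],"turn":[[0,0,0],[0,0,0],[0,0,0],[0,0,0],[0,0,0]],"hand":[-1,-1,-1,-1,-1]}'
python3 - <<'E'
from h import *
pic('wrist','w1.png')
for p in [(168,222),(150,188),(122,163),(100,139),(134,280),(213,228),(168,280),(155,125)]: print(p,np.round(ray('top',p,5)))
E
```

```text
time_s: 7.9
tool_pos: [599.0, 128.2, 323.9]
tool_rot: [[-0.962, 0.274, 0.004], [0.274, 0.962, 0.001], [-0.004, 0.002, -1.0]]
ft_force: [0.2, 0.7, -1.0]
gripper_width: 0.257
finger_force: 58.8
(168, 222) [470. 293.   5.]
(150, 188) [563. 342.   5.]
(122, 163) [632. 418.   5.]
(100, 139) [699. 479.   5.]
(134, 280) [318. 382.   5.]
(213, 228) [453. 174.   5.]
(168, 280) [317. 292.   5.]
(155, 125) [736. 330.   5.]
```

View pics/w1.png

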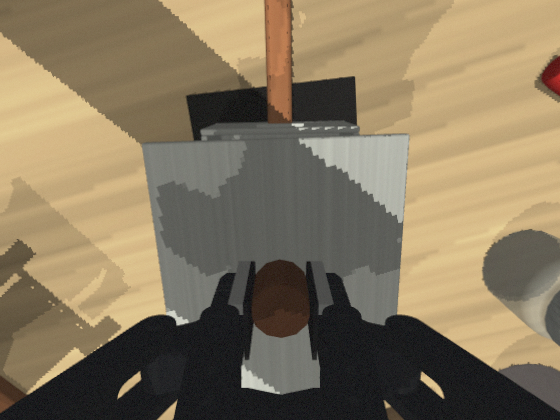

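```bash
python3 -m pendant '{"offset":[[0.352,0.258,0],[0.352,0.258,0],[0.352,0.258,0],[0.352,0.258,0],[0.352,0.258,0]],"turn":[[0,0,0],[0,0,0],[0,0,0],[0,0,0],[0,0,0]],"hand":[-1,-1,-1,-1,-1]}' |tail -1
python3 -m pendant '{"offset":[[0,0,0.3],[0,0,0.4],[0,0,0.4],[0,0,0.15],[0,0,0.05]],"turn":[[0,0,0],[0,0,0],[0,0,0],[0,0,0],[0,0,0]],"hand":[-1,-1,-1,-1,-1]}'
python3 -m pendant '{"offset":[[0,0,0.02],[0,0,0.02],[0,0,0.02],[0,0,0.02],[0,0,0]],"turn":[[0,0,0],[0,0,0],[0,0,0],[0,0,0],[0,0,0]],"hand":[-1,-1,-1,-1,-1]}'
```

```text
finger_force: 58.8
time_s: 8.95
tool_pos: [463.7, 299.3, 188.7]
tool_rot: [[-0.962, 0.274, -0.004], [0.274, 0.962, -0.001], [0.003, -0.002, -1.0]]
ft_force: [0.6, -0.5, -0.8]
gripper_width: 0.26
finger_force: 58.9
time_s: 9.45
tool_pos: [465.0, 300.2, 184.2]
tool_rot: [[-0.962, 0.274, 0.002], [0.274, 0.962, 0.0], [-0.002, 0.001, -1.0]]
ft_force: [-2.1, -2.9, 10.0]
gripper_width: 0.258
finger_force: 60.1
```

```bash
python3 -m pendant '{"offset":[[0,0,-0.02],[0,0,0],[0,0,0],[0,0,0],[0,0,0]],"turn":[[0,0,0],[0,0,0],[0,0,0],[0,0,0],[0,0,0]],"hand":[1,1,1,1,1]}' |tail -3
python3 -m pendant '{"offset":[[0,0,-0.3],[0,0,-0.4],[0,0,-0.4],[0,0,-0.4],[0,0,0]],"turn":[[0,0,0],[0,0,0],[0,0,0],[0,0,0],[0,0,0]],"hand":[1,1,1,1,1]}' | tail -1
python3 -m pendant '{"offset":[[-0.16,-0.32,0],[-0.16,-0.32,0],[-0.16,-0.32,0],[-0.16,-0.32,0],[0,0,0]],"turn":[[0,0,0],[0,0,0],[0,0,0],[0,0,0],[0,0,0]],"hand":[1,1,1,1,1]}'
python3 - <<'E'
from h import *
pic('wrist','w2.png');pic('top','t1.png')
tips('wrist','pan_handle',47);tips('wrist','pan_in',7);tips('wrist','lid_knob',22);tips('top','lid_knob',22)
E
```

```text
ft_force: [0.6, 0.4, -1.4]
gripper_width: 0.998
finger_force: 0.0
finger_force: 0.0
time_s: 10.95
tool_pos: [492.3, 153.9, 333.7]
tool_rot: [[-0.96, 0.281, -0.001], [0.281, 0.96, -0.003], [0.0, -0.003, -1.0]]
ft_force: [0.3, -0.2, -0.3]
gripper_width: 0.998
finger_force: 0.0
pan_handle wrist 0.72 [286. 208.] [492.2 163.3  47. ]
pan_in wrist 0.95 [287. 306.] [596.  137.3   7. ]
lid_knob wrist 0.94 [455. 111.] [460.1 306.2  22. ]
lid_knob top 0.76 [162. 222.] [469.7 304.5  22. ]
```

View pics/w2.png

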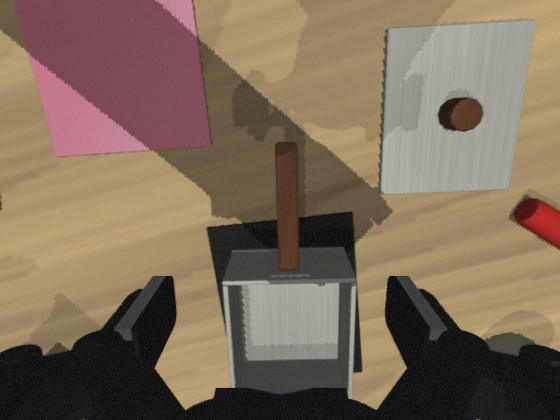

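```bash
python3 - <<'E'
from h import *
a=ray('wrist',(286.5,148),53);b=ray('wrist',(289,266),53);print(a,b,np.linalg.norm(b-a),np.degrees(np.arctan2(*(b-a)[1::-1])))
R=[ray('wrist',p,63)[:2] for p in [(226,282),(355,280)]];print(R,np.linalg.norm(R[0]-R[1]))
plan((a*.5+b*.5)*[1,1,0]+[0,0,47],164.5)
E
```

```text
[448.40274871 176.99310198  53.        ] [535.59779448 154.87428576  53.        ] 89.95675648889387 -14.234008523363876
[array([530.73302204, 107.09151243]), array([555.28634119, 200.30378779])] 96.39187600002282
yaw 164.2 turn z total -0.003
shift/100: [0.    0.055 1.33 ]
```

```bash
python3 - <<'E'
from h import *
st();pic('wrist');st();tips('wrist','pan_handle',47);tips('wrist','lid_knob',22);tips('wrist','pan_in',7)
st()
E
```

```text
11.25 [490.6 160.6 334.7] [[-0.962, 0.272, -0.0], [0.272, 0.962, 0.001], [0.0, 0.0, -1.0]] w 1.004 ff 0.0 ft [-0.3  0.3 -0.3] J [ 31.  15. -60. 105.  14.  68.  40.]
11.3 [490.6 160.5 334.7] [[-0.962, 0.272, -0.0], [0.272, 0.962, 0.0], [0.0, 0.0, -1.0]] w 1.005 ff 0.0 ft [0.1 0.3 0.1] J [ 31.  15. -60. 105.  14.  68.  40.]
pan_handle wrist 0.94 [276. 213.] [493.9 155.8  47. ]
lid_knob wrist 0.59 [446. 120.] [465.3 298.   22. ]
pan_in wrist 0.8 [280. 311.] [599.8 128.3   7. ]
11.45 [490.8 160.  334.7] [[-0.962, 0.273, -0.0], [0.273, 0.962, 0.0], [0.0, 0.0, -1.0]] w 0.999 ff 0.0 ft [ 0.9 -0.1 -0.1] J [ 31.  15. -60. 105.  14.  68.  40.]
```

```bash
python3 -m pendant '{"offset":[[-0.034,-0.022,0.3],[0,0,0.4],[0,0,0.4],[0,0,0.22],[0,0,0]],"turn":[[0,0,0],[0,0,0],[0,0,0],[0,0,0],[0,0,0]],"hand":[1,1,1,1,1]}'
python3 -m pendant '{"offset":[[0,0,0],[0,0,0],[0,0,0],[0,0,0],[0,0,0]],"turn":[[0,0,0],[0,0,0],[0,0,0],[0,0,0],[0,0,0]],"hand":[1,-1,-1,-1,-1]}'
python3 -m pendant '{"offset":[[0,0,0],[0,0,0],[0,0,0],[0,0,0],[0,0,0]],"turn":[[0,0,0],[0,0,0],[0,0,0],[0,0,0],[0,0,0]],"hand":[-1,-1,-1,-1,-1]}'
python3 - <<'E'
from h import *
pic('top');pic('scene')
for c in ['top','scene']: tips(c,'chute_lip',165);tips(c,'gate_feet',117);tips(c,'feed1_c',185)
E
```

```text
time_s: 11.95
tool_pos: [492.3, 156.0, 200.0]
tool_rot: [[-0.962, 0.273, -0.005], [0.273, 0.962, -0.0], [0.005, -0.002, -1.0]]
ft_force: [0.1, -0.5, -0.3]
gripper_width: 1.002
finger_force: 0.0
time_s: 12.45
tool_pos: [493.9, 156.2, 203.3]
tool_rot: [[-0.962, 0.274, 0.001], [0.274, 0.962, -0.0], [-0.001, 0.0, -1.0]]
ft_force: [0.3, -1.1, -0.2]
gripper_width: 0.328
finger_force: 0.0
time_s: 12.95
tool_pos: [493.8, 156.3, 203.0]
tool_rot: [[-0.962, 0.274, 0.0], [0.274, 0.962, 0.0], [-0.0, 0.0, -1.0]]
ft_force: [-1.4, -0.6, 4.4]
gripper_width: 0.172
finger_force: 61.2
chute_lip top 0.68 [320. 144.] [ 638.6 -103.9  165. ]
gate_feet top 0.64 [321. 150.] [ 635.1 -108.3  117. ]
gate_feet top 0.64 [164. 223.] [456.8 281.3 117. ]
feed1_c top 0.57 [325. 134.] [ 657.4 -112.8  185. ]
chute_lip scene 0.77 [230. 266.] [ 637.2 -103.5  165. ]
gate_feet scene 0.7 [230. 271.] [ 632.3 -109.6  117. ]
feed1_c scene 0.54 [222. 270.] [ 659.2 -119.   185. ]
```

```bash
python3 - <<'E'
import cv2
a=cv2.imread('pics/t0.png')[65:195,290:425];b=cv2.imread('pics/s0.png')[225:335,125:255]
a=cv2.resize(a,(400,390),interpolation=cv2.INTER_CUBIC);b=cv2.resize(b,(400,390),interpolation=cv2.INTER_CUBIC)
cv2.imwrite('pics/c0.png',cv2.hconcat([a,b]))
E
```

```text
(no output)
```

View pics/c0.png

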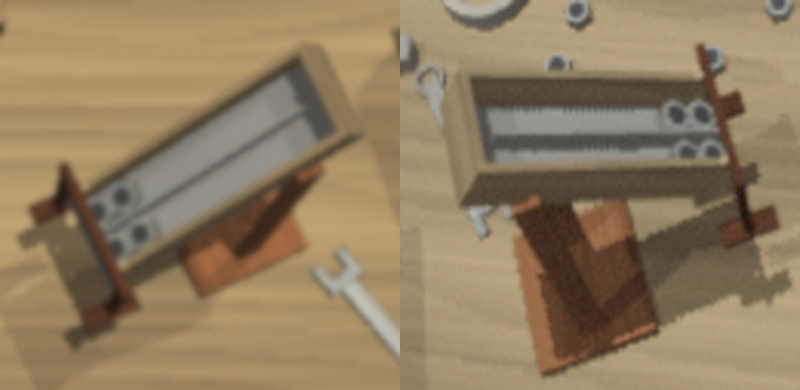

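```bash
cat >> h.py <<'E'
def tri(pt,ps):
    A=[];B=[]
    for cam,p in (('top',pt),('scene',ps)):
        a=ray(cam,p,0);b=ray(cam,p,300);d=(b-a)/np.linalg.norm(b-a);M=np.eye(3)-np.outer(d,d);A.append(M);B.append(M@a)
    X=np.linalg.solve(sum(A),sum(B));e=[np.linalg.norm(M@X-b) for M,b in zip(A,B)];return np.round(X,1),np.round(e,1)
E
python3 - <<'E'
from h import *
T=lambda x,y:(290+x/2.963-.3,65+y/3-.3);S=lambda x,y:(125+(x-400)/3.077-.3,225+y/3.545-.3)
for n,a,b in [('foot1',T(45,211),S(748,228)),('foot1alt',T(45,211),S(731,104)),('foot2',T(97,318),S(731,104)),('foot2alt',T(97,318),S(748,228)),
 ('topend far',T(66,170),S(745,205)),('back corner L',T(308,47),S(462,203)),('back corner R',T(358,134),S(462,74))]: print(n,tri(a,b))
for z in (117,122,127):
  f=[ray('top',T(45,211),z),ray('top',T(97,318),z)];g=[ray('scene',S(748,228),z),ray('scene',S(731,104),z)]
  for q in(f,g): d=q[1]-q[0];print(z,np.round((q[0]+q[1])/2,1),'sep',np.linalg.norm(d).round(1),'yaw x',np.degrees(np.arctan2(d[1],d[0])).round(1)+90)
f=[ray('top',T(66,170),230),ray('top',T(129,302),230)];d=f[1]-f[0];print('bar',np.linalg.norm(d),np.degrees(np.arctan2(d[1],d[0]))+90)
E
```

```text
foot1 (array([676.7, -77. , 108.3]), array([6.6, 6.6]))
foot1alt (array([642. , -75.3, 245.9]), array([14., 14.]))
foot2 (array([ 581.8, -110.8,  118.8]), array([0.7, 0.7]))
foot2alt (array([ 614.5, -117.3,  -56.8]), array([11.2, 11.2]))
topend far (array([689.1, -80.7, 182.7]), array([2.5, 2.5]))
back corner L (array([ 748.2, -259.2,  292.8]), array([3.8, 3.8]))
back corner R (array([ 672.7, -279. ,  317.4]), array([3.9, 3.9]))
117 [627.9 -90.8 117. ] sep 100.4 yaw x -65.4
117 [630.7 -96.5 117. ] sep 103.4 yaw x -74.30000000000001
122 [626.8 -90.3 122. ] sep 100.0 yaw x -65.4
122 [632.9 -95.7 122. ] sep 102.9 yaw x -74.30000000000001
127 [625.6 -89.9 127. ] sep 99.6 yaw x -65.4
127 [635.1 -95.  127. ] sep 102.4 yaw x -74.30000000000001
bar 112.94857566320493 -65.92122734285539
```

```bash
python3 -m pendant '{"offset":[[0,0,0],[0,0,0],[0,0,0],[0,0,0],[0,0,0]],"turn":[[0,0,0],[0,0,0],[0,0,0],[0,0,0],[0,0,0]],"hand":[1,1,1,1,1]}' |tail -3
python3 -m pendant '{"offset":[[0,0,-0.5],[0,0,-0.5],[0,0,-0.5],[0,0,-0.5],[0,0,-0.47]],"turn":[[0,0,0],[0,0,0],[0,0,0],[0,0,0],[0,0,0]],"hand":[1,1,1,1,1]}' | tail -1
python3 -m pendant '{"offset":[[-0.30,-0.28,0],[-0.30,-0.28,0],[-0.30,-0.28,0],[-0.30,-0.28,0],[-0.30,-0.28,0]],"turn":[[0,0,0],[0,0,0],[0,0,0],[0,0,0],[0,0,0]],"hand":[1,1,1,1,1]}'|tail -1
python3 -m pendant '{"offset":[[0,0,0],[0,0,0],[0,0,0],[0,0,0],[0,0,0]],"turn":[[0,0,0],[0,0,0],[0,0,0],[0,0,0],[0,0,0]],"hand":[1,1,1,1,1]}'|tail -1
python3 - <<'E'
from h import *
st();pic('wrist','w3.png');c=vision.camera_info('wrist');np.savez('w3.npz',**c);print(-np.array(c['R']).T@c['t'])
tips('wrist','chute_lip',165);tips('wrist','gate_feet',117);tips('wrist','feed1_c',185);tips('wrist','pan_in',7);tips('wrist','pan_handle',47)
E
```

```text
ft_force: [-0.0, 0.6, 0.1]
gripper_width: 0.99
finger_force: 0.0
finger_force: 0.0
finger_force: 0.0
finger_force: 0.0
15.35 [599.2 -18.3 450.1] [[-0.962, 0.272, 0.0], [0.272, 0.962, -0.0], [-0.001, -0.0, -1.0]] w 1.002 ff 0.0 ft [-0.3 -1.   0.3] J [ 41.  20. -55.  85.  17.  83.  59.]
[526.3577596    1.9055722  419.95139411]
chute_lip wrist 0.64 [184. 285.] [ 639.1 -109.2  165. ]
chute_lip wrist 0.39 [129. 107.] [502.1 -97.9 165. ]
gate_feet wrist 0.52 [122. 312.] [ 670.9 -197.7  117. ]
feed1_c wrist 0.44 [186. 317.] [ 655.7 -108.4  185. ]
pan_in wrist 0.57 [407. 131.] [596.2 129.5   7. ]
pan_handle wrist 0.65 [428.  17.] [493.  152.5  47. ]
pan_handle wrist 0.3 [131. 106.] [ 490.3 -142.    47. ]
```

View pics/w3.png

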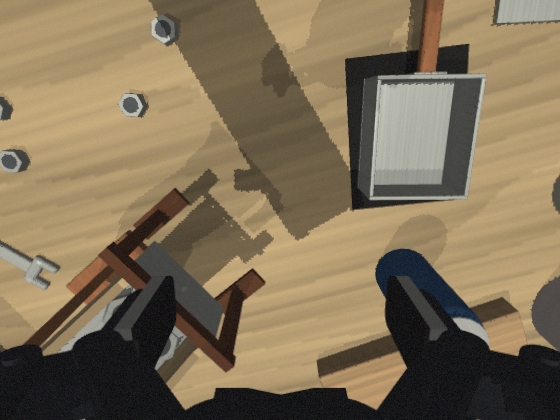

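```bash
python3 - <<'E'
from h import *
for z in (117,123,129):
  for A,B in [((178,189),(265,284)),((189,204),(253,269))]:
    a=ray('wrist',A,z)[:2];b=ray('wrist',B,z)[:2];d=b-a;y=np.degrees(np.arctan2(d[1],d[0]))-90
    m=(a+b)/2;r=np.radians(y);print(z,np.round(a),np.round(b),'sep',np.linalg.norm(d).round(1),'yaw',y.round(1),'feet origin',np.round(m+30*np.array([np.cos(r),np.sin(r)]),1))
# yoke bar top edge ends
for z in (220,240): 
  a=ray('wrist',(101,250),z)[:2];b=ray('wrist',(224,370),z)[:2];d=b-a;print(z,np.linalg.norm(d),np.degrees(np.arctan2(d[1],d[0]))-90,(a+b)/2)
E
```

```text
117 [ 572. -104.] [680. -57.] sep 117.7 yaw -66.9 feet origin [ 637.9 -108.1]
117 [587. -99.] [662. -64.] sep 83.1 yaw -64.8 feet origin [ 637.6 -108.6]
123 [ 571. -102.] [677. -56.] sep 115.4 yaw -66.9 feet origin [ 635.9 -106.5]
123 [586. -97.] [660. -62.] sep 81.4 yaw -64.8 feet origin [ 635.6 -106.9]
129 [570. -99.] [674. -55.] sep 113.0 yaw -66.9 feet origin [ 633.9 -104.9]
129 [585. -95.] [657. -61.] sep 79.8 yaw -64.8 feet origin [ 633.7 -105.3]
220 111.32446771922774 -67.19804071742146 [ 630.52412819 -103.72660548]
240 100.17730223754002 -67.19804071742145 [620.12016701 -93.21894499]
```

```bash
python3 -m pendant '{"offset":[[0.30,0.28,0],[0.30,0.28,0],[0.30,0.28,0],[0.30,0.28,0],[0.30,0.28,0]],"turn":[[0,0,0],[0,0,0],[0,0,0],[0,0,0],[0,0,0]],"hand":[1,1,1,1,1]}'|tail -1
python3 -m pendant '{"offset":[[0,0,0.5],[0,0,0.5],[0,0,0.5],[0,0,0.47],[0,0,0.2]],"turn":[[0,0,0],[0,0,0],[0,0,0],[0,0,0],[0,0,0]],"hand":[1,1,1,1,1]}' | tail -1
python3 -m pendant '{"offset":[[0,0,0.2],[0,0,0.1],[0,0,0],[0,0,0],[0,0,0]],"turn":[[0,0,0],[0,0,0],[0,0,0],[0,0,0],[0,0,0]],"hand":[1,1,1,1,-1]}'
python3 -m pendant '{"offset":[[0,0,0],[0,0,0],[0,0,0],[0,0,0],[0,0,0]],"turn":[[0,0,0],[0,0,0],[0,0,0],[0,0,0],[0,0,0]],"hand":[-1,-1,-1,-1,-1]}' | tail -1
python3 -m pendant '{"offset":[[0,0,0],[0,0,-0.05],[0,0,-0.1],[0,0,-0.2],[0,0,0]],"turn":[[0,0,0],[0,0,0],[0,0,0],[0,0,0],[0,0,0]],"hand":[-1,-1,-1,-1,-1]}'
python3 - <<'E'
from h import *
st();plan([582,15.4,83],114)
E
```

```text
finger_force: 0.0
finger_force: 0.0
time_s: 17.15
tool_pos: [494.1, 156.4, 203.9]
tool_rot: [[-0.962, 0.274, 0.002], [0.274, 0.962, 0.0], [-0.002, 0.001, -1.0]]
ft_force: [0.5, -0.5, -0.0]
gripper_width: 0.853
finger_force: 0.0
finger_force: 61.6
time_s: 18.15
tool_pos: [494.4, 156.8, 240.1]
tool_rot: [[-0.962, 0.274, 0.003], [0.274, 0.962, 0.001], [-0.003, 0.002, -1.0]]
ft_force: [1.2, 0.2, -1.6]
gripper_width: 0.175
finger_force: 60.9
18.15 [494.4 156.8 240.1] [[-0.962, 0.274, 0.003], [0.274, 0.962, 0.001], [-0.003, 0.002, -1.0]] w 0.175 ff 60.9 ft [ 1.2  0.2 -1.6] J [ 27.  22. -57. 111.  22.  59.  34.]
yaw 164.1 turn z total 0.557
shift/100: [-1.649  0.225  0.024]
```

```bash
python3 -m pendant '{"offset":[[0,0,0],[0,0,0],[0,0,0],[0,0,0],[0,0,0]],"turn":[[0,0,0.07],[0,0,0.07],[0,0,0.07],[0,0,0.07],[0,0,0.07]],"hand":[-1,-1,-1,-1,-1]}'|tail -1
python3 -m pendant '{"offset":[[0,0,0],[0,0,0],[0,0,0],[0,0,0],[0,0,0]],"turn":[[0,0,0.07],[0,0,0.07],[0,0,0.067],[0,0,0],[0,0,0]],"hand":[-1,-1,-1,-1,-1]}'|tail -1
python3 -m pendant '{"offset":[[-0.2,0.045,0],[-0.3,0.045,0],[-0.3,0.045,0],[-0.2,0.045,0],[-0.1,0.045,0]],"turn":[[0,0,0],[0,0,0],[0,0,0],[0,0,0],[0,0,0]],"hand":[-1,-1,-1,-1,-1]}'|tail -1
python3 -m pendant '{"offset":[[0,0,0],[0,0,0],[0,0,0],[0,0,0],[0,0,0]],"turn":[[0,0,0],[0,0,0],[0,0,0],[0,0,0],[0,0,0]],"hand":[-1,-1,-1,-1,-1]}'|tail -1
python3 - <<'E'
from h import *
st();plan([582,15.4,83],114)
w=pic('wrist','w4.png');t=pic('top');s=pic('scene')
tips('top','pan_in',45);tips('scene','pan_in',45);tips('top','pan_handle',85);tips('scene','pan_handle',85)
cv2.imwrite('pics/c1.png',cv2.hconcat([cv2.resize(t[85:225,220:360],(400,400),interpolation=2),cv2.resize(s[215:335,175:295],(400,400),interpolation=2)])[:,:,::-1])
E
```

```text
finger_force: 60.9
finger_force: 60.9
finger_force: 60.9
finger_force: 60.9
20.15 [558.6  65.6 237.8] [[-0.407, 0.913, 0.0], [0.913, 0.407, -0.0], [-0.0, 0.0, -1.0]] w 0.175 ff 60.9 ft [-0.  -0.3 -2.4] J [ 25.  24. -43. 105.  19.  59.  -2.]
yaw 114.0 turn z total 0.0
shift/100: [-0.553  0.01   0.001]
pan_in top 0.79 [289. 170.] [600.2 -30.   45. ]
pan_in scene 0.9 [258. 272.] [598.  -40.2  45. ]
pan_in scene 0.39 [414. 302.] [655.1 400.6  45. ]
pan_handle scene 0.62 [295. 258.] [563.9  60.6  85. ]
```

View pics/c1.png

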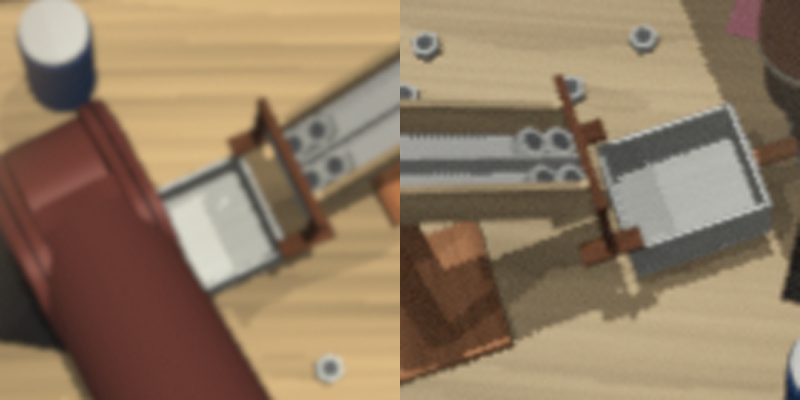

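```bash
python3 -m pendant '{"offset":[[-0.15,0.01,0],[-0.15,0,0],[-0.15,0,0],[-0.10,0,0],[0,0,0]],"turn":[[0,0,0],[0,0,0],[0,0,0],[0,0,0],[0,0,0]],"hand":[-1,-1,-1,-1,-1]}'|head -4
python3 -m pendant '{"offset":[[0,0,-0.05],[0,0,-0.05],[0,0,-0.04],[0,0,-0.02],[0,0,0]],"turn":[[0,0,0],[0,0,0],[0,0,0],[0,0,0],[0,0,0]],"hand":[-1,-1,-1,-1,-1]}'|head -4
python3 - <<'E'
from h import *
st();t=pic('top');s=pic('scene');tips('scene','gate_feet',117);tips('scene','pan_in',60)
cv2.imwrite('pics/c2.png',cv2.hconcat([cv2.resize(t[85:225,240:380],(400,400),interpolation=2),cv2.resize(s[215:335,165:285],(400,400),interpolation=2)])[:,:,::-1])
E
```

```text
time_s: 21.0
tool_pos: [582.9, 12.4, 237.5]
tool_rot: [[-0.403, 0.915, -0.0], [0.915, 0.403, -0.0], [-0.0, -0.0, -1.0]]
ft_force: [0.8, -1.1, -2.1]
time_s: 21.5
tool_pos: [582.2, 15.4, 254.3]
tool_rot: [[-0.407, 0.914, 0.001], [0.914, 0.407, -0.0], [-0.0, 0.001, -1.0]]
ft_force: [-0.1, -0.0, -2.0]
21.5 [582.2  15.4 254.3] [[-0.407, 0.914, 0.001], [0.914, 0.407, -0.0], [-0.0, 0.001, -1.0]] w 0.171 ff 60.9 ft [-0.1 -0.  -2. ] J [ 29.  24. -42. 102.  18.  61.   4.]
gate_feet scene 0.73 [231. 274.] [ 639.6 -106.7  117. ]
pan_in scene 0.64 [243. 276.] [620.5 -79.3  60. ]
```

View pics/c2.png

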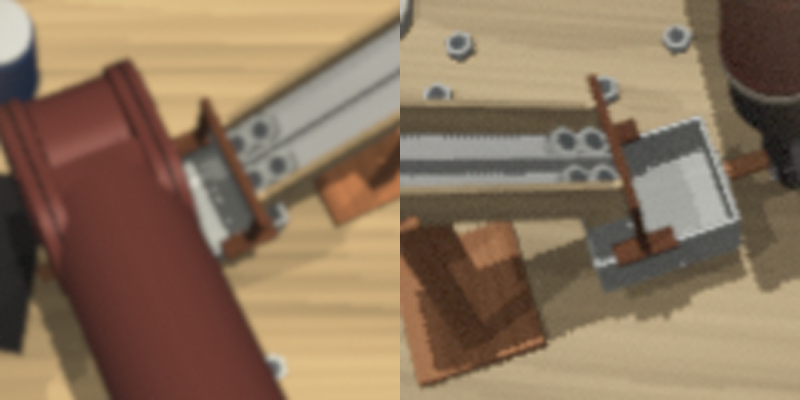

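```bash
python3 -m pendant '{"offset":[[0,0,-0.04],[0,0,-0.04],[0,0,-0.04],[0,0,-0.04],[0,0,-0.04]],"turn":[[0,0,0],[0,0,0],[0,0,0],[0,0,0],[0,0,0]],"hand":[-1,-1,-1,-1,-1]}'|grep -E "pos|ft"
python3 -m pendant '{"offset":[[0,0,-0.05],[0,0,-0.05],[0,0,-0.05],[0,0,-0.03],[0,0,0]],"turn":[[0,0,0],[0,0,0],[0,0,0],[0,0,0],[0,0,0]],"hand":[-1,-1,-1,-1,-1]}'|grep -E "pos|ft"
for i in 1 2 3; do python3 -m pendant '{"offset":[[0,0,0],[0,0,0],[0,0,0],[0,0,0],[0,0,0]],"turn":[[0,0,0],[0,0,0],[0,0,0],[0,0,0],[0,0,0]],"hand":[-1,-1,-1,-1,-1]}'|grep -E "pos|ft"; done
python3 - <<'E'
from h import *
st();t=pic('top');s=pic('scene')
cv2.imwrite('pics/c3.png',cv2.hconcat([cv2.resize(t[85:225,240:380],(400,400),interpolation=2),cv2.resize(s[215:335,165:285],(400,400),interpolation=2)])[:,:,::-1])
E
```

```text
tool_pos: [582.1, 15.1, 274.0]
ft_force: [-1.3, 0.2, -4.7]
tool_pos: [582.3, 15.0, 292.1]
ft_force: [0.8, -0.3, -4.0]
tool_pos: [582.1, 15.0, 291.6]
ft_force: [0.1, 0.3, -4.2]
tool_pos: [582.1, 15.0, 291.7]
ft_force: [-0.1, -0.4, -4.5]
tool_pos: [582.2, 15.0, 291.7]
ft_force: [0.4, -0.5, -3.9]
24.2 [582.2  15.  291.7] [[-0.406, 0.914, -0.0], [0.914, 0.406, 0.0], [0.0, -0.0, -1.0]] w 0.176 ff 60.7 ft [ 0.4 -0.5 -3.9] J [ 30.  22. -43. 100.  16.  65.   5.]
```

View pics/c3.png

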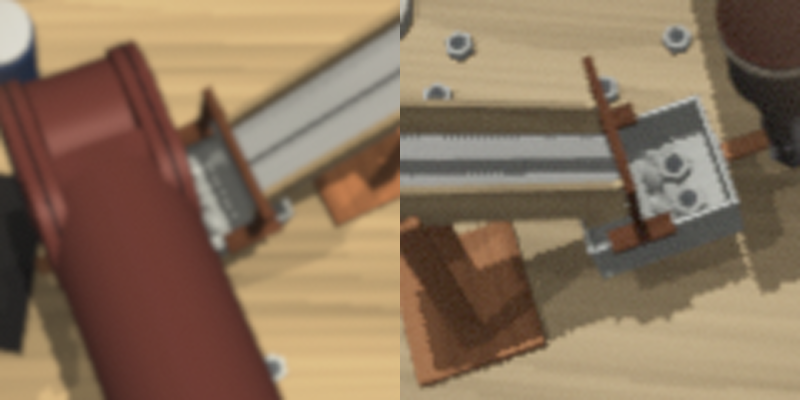

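```bash
python3 -m pendant '{"offset":[[0,0,0.1],[0,0,0.12],[0,0,0.12],[0,0,0.12],[0,0,0.08]],"turn":[[0,0,0],[0,0,0],[0,0,0],[0,0,0],[0,0,0]],"hand":[-1,-1,-1,-1,-1]}'|grep -E "pos|ft"
python3 -m pendant '{"offset":[[0,0,0],[0.2,0,0],[0.3,0,0],[0.3,0,0],[0.2,0,0]],"turn":[[0,0,0],[0,0,0],[0,0,0],[0,0,0],[0,0,0]],"hand":[-1,-1,-1,-1,-1]}'|grep -E "pos|ft"
python3 -m pendant '{"offset":[[0.2,-0.06,0],[0.2,-0.06,0],[0.15,-0.06,0],[0.1,-0.05,0],[0,0,0]],"turn":[[0,0,0],[0,0,0],[0,0,0],[0,0,0],[0,0,0]],"hand":[-1,-1,-1,-1,-1]}'|grep -E "pos|ft"
for i in 1 2; do python3 -m pendant '{"offset":[[0,0,0],[0,0,0],[0,0,0],[0,0,0],[0,0,0]],"turn":[[0,0,-0.06],[0,0,-0.06],[0,0,-0.06],[0,0,-0.06],[0,0,-0.06]],"hand":[-1,-1,-1,-1,-1]}'|grep -E "pos|ft"; done
python3 -m pendant '{"offset":[[0,0,0],[0,0,0],[0,0,0],[0,0,0],[0,0,0]],"turn":[[0,0,0],[0,0,0],[0,0,0],[0,0,0],[0,0,0]],"hand":[-1,-1,-1,-1,-1]}'|grep -E "pos|ft"
python3 - <<'E'
from h import *
st();plan([492.4,153,48],168);pic('top');pic('scene');tips('top','pan_in',45);tips('scene','pan_in',45)
E
```

```text
tool_pos: [581.8, 15.0, 236.0]
ft_force: [0.4, 0.0, -4.0]
tool_pos: [540.8, 108.7, 238.4]
ft_force: [-0.6, -0.4, -3.5]
tool_pos: [493.2, 157.4, 238.0]
ft_force: [0.3, -0.7, -2.9]
tool_pos: [494.9, 155.3, 237.8]
ft_force: [0.6, -0.2, -3.0]
tool_pos: [494.9, 155.2, 237.7]
ft_force: [0.2, 0.3, -4.4]
tool_pos: [494.1, 156.4, 237.8]
ft_force: [-0.5, -0.1, -4.8]
27.3 [494.1 156.4 237.8] [[-0.978, 0.209, 0.0], [0.209, 0.978, -0.0], [-0.0, -0.0, -1.0]] w 0.172 ff 60.9 ft [-0.5 -0.1 -4.8] J [ 27.  23. -57. 111.  23.  59.  37.]
yaw 167.9 turn z total -0.001
shift/100: [ 0.01  -0.037  0.351]
pan_in top 0.57 [227. 177.] [583. 132.  45.]
pan_in top 0.32 [336. 212.] [ 486.6 -150.3   45. ]
```

```bash
python3 -m pendant '{"offset":[[0.01,-0.035,0.08],[0,0,0.1],[0,0,0.08],[0,0,0.05],[0,0,0.02]],"turn":[[0,0,0],[0,0,0],[0,0,0],[0,0,0],[0,0,0]],"hand":[-1,-1,-1,-1,-1]}'|grep -E "pos|ft"
python3 -m pendant '{"offset":[[0,0,0.02],[0,0,0],[0,0,0],[0,0,0],[0,0,0]],"turn":[[0,0,0],[0,0,0],[0,0,0],[0,0,0],[0,0,0]],"hand":[-1,-1,-1,-1,-1]}'|grep -E "pos|ft"
```

```text
tool_pos: [492.1, 153.6, 204.2]
ft_force: [-4.7, 0.8, 3.0]
tool_pos: [492.5, 153.7, 203.2]
ft_force: [-4.7, 0.9, 5.5]
```

```bash
python3 -m pendant '{"offset":[[0,0,0],[0,0,0],[0,0,0],[0,0,0],[0,0,0]],"turn":[[0,0,0],[0,0,0],[0,0,0],[0,0,0],[0,0,0]],"hand":[1,1,1,1,1]}' |tail -3
python3 -m pendant '{"offset":[[0,0,-0.3],[0,0,-0.5],[0,0,-0.5],[0,0,-0.5],[0,0,-0.4]],"turn":[[0,0,0],[0,0,0],[0,0,0],[0,0,0],[0,0,0]],"hand":[1,1,1,1,1]}' | tail -1
python3 -m pendant '{"offset":[[-0.05,-0.4,0],[-0.05,-0.4,0],[-0.05,-0.4,0],[0,0,0],[0,0,0]],"turn":[[0,0,0],[0,0,0],[0,0,0],[0,0,0],[0,0,0]],"hand":[1,1,1,1,1]}' | tail -1
python3 -m pendant '{"offset":[[0,0,0],[0,0,0],[0,0,0],[0,0,0],[0,0,0]],"turn":[[0,0,0],[0,0,0],[0,0,0],[0,0,0],[0,0,0]],"hand":[1,1,1,1,1]}' | tail -1
python3 - <<'E'
from h import *
st();pic('wrist','w5.png');pic('top')
tips('wrist','pan_in',7);tips('wrist','pan_handle',47);tips('wrist','stray1_c',7);tips('top','stray1_c',7);tips('top','lid_knob',22)
E
```

```text
ft_force: [-1.1, -0.7, -0.2]
gripper_width: 0.992
finger_force: 0.0
finger_force: 0.0
finger_force: 0.0
finger_force: 0.0
30.5 [482.1  33.1 422.7] [[-0.978, 0.208, -0.0], [0.208, 0.978, 0.0], [0.0, 0.0, -1.0]] w 1.007 ff 0.0 ft [0.3 0.4 0.1] J [ 51.   3. -60. 102.   2.  76.  68.]
pan_in wrist 0.97 [385. 253.] [598.  132.2   7. ]
pan_handle wrist 0.94 [405. 168.] [493.4 154.   47. ]
pan_handle wrist 0.67 [400. 233.] [559.2 141.3  47. ]
stray1_c top 0.41 [394. 206.] [ 505.2 -312.8    7. ]
lid_knob top 0.92 [164. 223.] [465.7 301.6  22. ]
lid_knob top 0.41 [426. 237.] [ 419.5 -390.8   22. ]
```

View pics/w5.png

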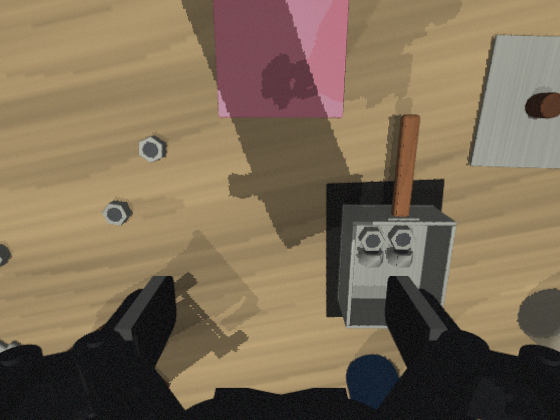

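```bash
cat >> h.py <<'E'
def hexyaw(cam,im,px,z=14,r=45):
    """blob around px -> centroid world (top face) and orientation of flats mod 60"""
    x0,y0=int(px[0])-r,int(px[1])-r;x0,y0=max(x0,0),max(y0,0);c=im[y0:y0+2*r,x0:x0+2*r]
    hsv=cv2.cvtColor(c,cv2.COLOR_RGB2HSV);m=(hsv[...,1]<60).astype(np.uint8);m=cv2.morphologyEx(m,cv2.MORPH_CLOSE,np.ones((3,3)))
    n,l,s,ce=cv2.connectedComponentsWithStats(m);
    k=[i for i in range(1,n) if s[i,4]>60]
    if not k: print('none');return
    i=min(k,key=lambda i:np.hypot(*(ce[i]+[x0,y0]-px)))
    co,_=cv2.findContours((l==i).astype(np.uint8),0,2);h=cv2.convexHull(max(co,key=cv2.contourArea))[:,0]+[x0,y0]
    W=np.array([ray(cam,p,z)[:2] for p in h.astype(float)]);C=W.mean(0)
    def wid(a): u=np.array([np.cos(a),np.sin(a)]);q=W@u;return q.max()-q.min(),(q.max()+q.min())/2
    best=min(range(60),key=lambda a:sum(wid(np.radians(a+k))[0] for k in(0,60,120)))
    ctr=np.linalg.lstsq(np.array([[np.cos(np.radians(best+k)),np.sin(np.radians(best+k))] for k in(0,60,120)]),np.array([wid(np.radians(best+k))[1] for k in(0,60,120)]),rcond=None)[0]
    print('hex',np.round(ctr,1),'flat normals at',best,'mod 60, widths',np.round([wid(np.radians(best+k))[0] for k in(0,60,120)],1),'px',ce[i]+[x0,y0])
E
python3 - <<'E'
from h import *
w=cv2.imread('pics/w5.png')[:,:,::-1]
for p in [(151,149),(117,213)]: print(np.round(ray('wrist',p,7)));hexyaw('wrist',w,p)
for p in [(392,206),(390,227)]: print(np.round(ray('top',p,7)))
p=ray('wrist',(151,149),7);plan([p[0],p[1],120])
E
```

```text
[427. -96.   7.]
hex [426.3 -92.1] flat normals at 11 mod 60, widths [24.1 27.8 27.4] px [151.86151079 148.53417266]
[ 487. -155.    7.]
hex [ 484.9 -152. ] flat normals at 39 mod 60, widths [25.4 30.4 28. ] px [116.52772467 212.44550669]
[ 505. -307.    7.]
[ 448. -299.    7.]
shift/100: [ 0.272 -1.375  1.48 ]
```

```bash
python3 -m pendant '{"offset":[[0.09,-0.458,0],[0.09,-0.458,0],[0.09,-0.458,0],[0,0,0.4],[0,0,0.4]],"turn":[[0,0,0],[0,0,0],[0,0,0],[0,0,0.04],[0,0,0.038]],"hand":[1,1,1,1,1]}' | tail -1
python3 -m pendant '{"offset":[[0,0,0.4],[0,0,0.4],[0,0,0.2],[0,0,0],[0,0,0]],"turn":[[0,0,0],[0,0,0],[0,0,0],[0,0,0],[0,0,0]],"hand":[1,1,1,1,1]}' | tail -1
python3 - <<'E'
from h import *
st();w=pic('wrist','w6.png');tips('wrist','stray1_c',7)
for r in nets.tip_of('wrist','stray1_c')[:2]: hexyaw('wrist',w,np.array(r['at']),14,60)
E
```

```text
finger_force: 0.0
finger_force: 0.0
31.85 [427.3 -95.9 243.3] [[-0.945, 0.326, 0.0], [0.326, 0.945, 0.001], [0.0, 0.001, -1.0]] w 0.995 ff 0.0 ft [-0.2 -0.4  0.2] J [ 58.   9. -53. 121.   9.  54.  71.]
```

```bash
python3 - <<'E'
from h import *
w=cv2.imread('pics/w6.png')[:,:,::-1];p=proj('wrist',[427,-94,14])[0];print(p);hexyaw('wrist',w,p,14,60)
E
```

```text
[283.77389098 231.74110176]
hex [426.4 -94.3] flat normals at 12 mod 60, widths [27.2 23.8 27.4] px [283.17818643 230.55231452]
```

View pics/w6.png

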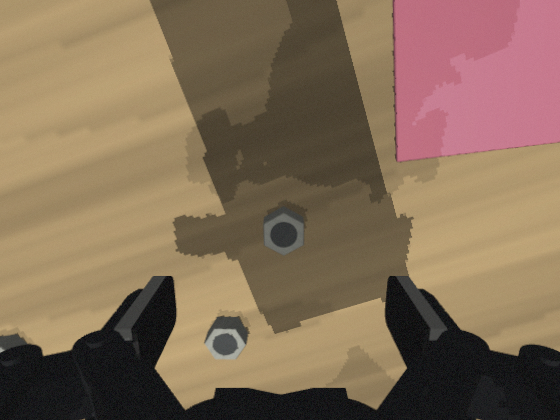

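```bash
python3 -m pendant '{"offset":[[0.013,0.012,0.3],[0,0,0.2],[0,0,0.12],[0,0,0.06],[0,0,0]],"turn":[[0,0,0],[0,0,0],[0,0,0],[0,0,0],[0,0,0]],"hand":[1,1,1,1,1]}' | grep -E "pos|ft"
python3 -m pendant '{"offset":[[0,0,0],[0,0,0],[0,0,0],[0,0,0],[0,0,0]],"turn":[[0,0,0],[0,0,0],[0,0,0],[0,0,0],[0,0,0]],"hand":[-1,-1,-1,-1,-1]}' | tail -2
python3 -m pendant '{"offset":[[0,0,0],[0,0,0],[0,0,0],[0,0,-0.2],[0,0,-0.3]],"turn":[[0,0,0],[0,0,0],[0,0,0],[0,0,0],[0,0,0]],"hand":[-1,-1,-1,-1,-1]}'
python3 -m pendant '{"offset":[[0,0,-0.3],[0,0,-0.3],[0,0,0],[0,0,0],[0,0,0]],"turn":[[0,0,0],[0,0,0],[0,0,0],[0,0,0],[0,0,0]],"hand":[-1,-1,-1,-1,-1]}'
python3 - <<'E'
from h import *
plan([620,127,88])
E
```

```text
tool_pos: [426.4, -94.5, 174.9]
ft_force: [0.3, -0.4, -0.4]
gripper_width: 0.26
finger_force: 58.6
time_s: 33.5
tool_pos: [425.4, -94.3, 224.3]
tool_rot: [[-0.945, 0.326, -0.003], [0.326, 0.945, 0.002], [0.003, 0.001, -1.0]]
ft_force: [1.3, -0.1, 0.3]
gripper_width: 0.259
finger_force: 59.3
time_s: 34.0
tool_pos: [425.7, -94.5, 283.8]
tool_rot: [[-0.945, 0.326, -0.001], [0.326, 0.945, 0.0], [0.001, -0.0, -1.0]]
ft_force: [-0.4, -0.1, -1.2]
gripper_width: 0.261
finger_force: 59.3
shift/100: [-1.114  2.728  0.411]
```

```bash
python3 -m pendant '{"offset":[[-0.191,0.4545,0],[-0.191,0.4545,0],[-0.191,0.4545,0],[-0.191,0.4545,0],[-0.191,0.4545,0]],"turn":[[0,0,0],[0,0,0],[0,0,0],[0,0,0],[0,0,0]],"hand":[-1,-1,-1,-1,-1]}' | grep pos
python3 -m pendant '{"offset":[[-0.191,0.4545,0],[0,0,0],[0,0,0.3],[0,0,0.3],[0,0,0.17]],"turn":[[0,0,0],[0,0,-0.04],[0,0,-0.04],[0,0,0],[0,0,0]],"hand":[-1,-1,-1,-1,-1]}' | grep pos
python3 -m pendant '{"offset":[[0,0,0],[0,0,0],[0,0,0],[0,0,0],[0,0,0]],"turn":[[0,0,0],[0,0,0],[0,0,0],[0,0,0],[0,0,0]],"hand":[-1,-1,-0.05,-0.05,-0.05]}' | grep -E 'pos|ft|width'
python3 -m pendant '{"offset":[[0,0,-0.3],[0,0,-0.5],[0,0,-0.5],[0,0,-0.3],[0,0,0]],"turn":[[0,0,0],[0,0,0],[0,0,0],[0,0,0],[0,0,0]],"hand":[-0.05,-0.05,-0.05,-0.05,1]}' | grep -E 'pos|width'
python3 - <<'E'
from h import *
st();plan([484.9,-153,100],129)
E
```

```text
tool_pos: [591.5, 90.6, 282.5]
tool_pos: [622.3, 125.8, 203.5]
tool_pos: [623.8, 125.9, 208.8]
ft_force: [-0.2, 0.4, -0.0]
gripper_width: 0.47
tool_pos: [624.2, 126.9, 373.5]
gripper_width: 0.63
36.0 [624.2 126.9 373.5] [[-0.979, 0.205, 0.008], [0.205, 0.979, 0.001], [-0.008, 0.003, -1.0]] w 0.63 ff 0.0 ft [-0.5 -0.9 -1.1] J [ 26.  29. -57.  86.  24.  78.  46.]
yaw 168.1 turn z total 0.435
shift/100: [-1.299 -2.844  1.188]
```

```bash
python3 -m pendant '{"offset":[[0,0,0],[0,0,0],[0,0,0],[0,0,0],[0,0,0]],"turn":[[0,0,0.087],[0,0,0.087],[0,0,0.087],[0,0,0.087],[0,0,0.087]],"hand":[1,1,1,1,1]}' | grep pos
python3 -m pendant '{"offset":[[-0.1856,-0.4063,0],[-0.1856,-0.4063,0],[-0.1856,-0.4063,0],[-0.1856,-0.4063,0],[-0.1856,-0.4063,0]],"turn":[[0,0,0],[0,0,0],[0,0,0],[0,0,0],[0,0,0]],"hand":[1,1,1,1,1]}' | grep pos
python3 -m pendant '{"offset":[[-0.1856,-0.4063,0],[-0.1856,-0.4063,0],[0,0,0.4],[0,0,0.5],[0,0,0.3]],"turn":[[0,0,0],[0,0,0],[0,0,0],[0,0,0],[0,0,0]],"hand":[1,1,1,1,1]}' | grep pos
python3 -m pendant '{"offset":[[0,0,0],[0,0,0],[0,0,0],[0,0,0],[0,0,0]],"turn":[[0,0,0],[0,0,0],[0,0,0],[0,0,0],[0,0,0]],"hand":[1,1,1,1,1]}' | grep pos
python3 - <<'E'
from h import *
st();w=pic('wrist','w7.png');p=proj('wrist',[485,-153,14])[0];print(p);hexyaw('wrist',w,p,14,60)
plan([485,-153,20])
E
```

```text
tool_pos: [623.3, 125.8, 367.3]
tool_pos: [522.8, -75.6, 367.3]
tool_pos: [482.6, -154.4, 244.7]
tool_pos: [484.7, -154.1, 249.0]
38.0 [ 484.7 -154.1  249. ] [[-0.629, 0.777, 0.002], [0.777, 0.629, -0.001], [-0.002, 0.001, -1.0]] w 1.005 ff 0.0 ft [-0.1  0.8  0.3] J [ 52.  16. -44. 112.  13.  57.  41.]
[282.51862768 230.33993312]
hex [ 484.9 -152.9] flat normals at 39 mod 60, widths [23.9 27.  26.9] px [282.40589417 229.76155392]
shift/100: [0.006 0.01  0.74 ]
```

```bash
python3 -m pendant '{"offset":[[0.006,0.01,0.3],[0,0,0.25],[0,0,0.12],[0,0,0.07],[0,0,0]],"turn":[[0,0,0],[0,0,0],[0,0,0],[0,0,0],[0,0,0]],"hand":[1,1,1,1,1]}' | grep -E "pos|ft"
python3 -m pendant '{"offset":[[0,0,0],[0,0,0],[0,0,0],[0,0,0],[0,0,0]],"turn":[[0,0,0],[0,0,0],[0,0,0],[0,0,0],[0,0,0]],"hand":[-1,-1,-1,-1,-1]}' | tail -2
python3 -m pendant '{"offset":[[0,0,0],[0,0,0],[0,0,0],[0,0,-0.2],[0,0,-0.3]],"turn":[[0,0,0],[0,0,0],[0,0,0],[0,0,0],[0,0,0]],"hand":[-1,-1,-1,-1,-1]}' | tail -2
python3 -m pendant '{"offset":[[0,0,-0.4],[0,0,-0.3],[0,0,0],[0,0,0],[0,0,0]],"turn":[[0,0,0],[0,0,0],[0,0,0],[0,0,0],[0,0,0]],"hand":[-1,-1,-1,-1,-1]}' | tail -2
python3 - <<'E'
from h import *
st();plan([613,134,53]);plan(None,168)
E
```

```text
tool_pos: [484.7, -152.9, 173.6]
ft_force: [0.3, -0.6, -0.1]
gripper_width: 0.261
finger_force: 58.9
gripper_width: 0.26
finger_force: 59.1
gripper_width: 0.262
finger_force: 59.1
40.05 [ 484.1 -153.   292.8] [[-0.629, 0.777, -0.001], [0.777, 0.629, 0.0], [0.001, -0.001, -1.0]] w 0.262 ff 59.1 ft [-0.3 -0.5 -1. ] J [ 54.  13. -46. 109.  10.  62.  43.]
shift/100: [1.42  2.807 0.851]
yaw 129.0 turn z total -0.433
```

```bash
python3 -m pendant '{"offset":[[0.203,0.401,0],[0.203,0.401,0],[0.203,0.401,0],[0.203,0.401,0],[0.203,0.401,0]],"turn":[[0,0,0],[0,0,0],[0,0,0],[0,0,0],[0,0,0]],"hand":[-1,-1,-1,-1,-1]}' | grep pos
python3 -m pendant '{"offset":[[0.203,0.401,0],[0.203,0.401,0],[0,0,0],[0,0,0],[0,0,0]],"turn":[[0,0,0],[0,0,0],[0,0,-0.0866],[0,0,-0.0866],[0,0,-0.0866]],"hand":[-1,-1,-1,-1,-1]}' | grep pos
python3 -m pendant '{"offset":[[0,0,0],[0,0,0],[0,0,0.35],[0,0,0.35],[0,0,0.15]],"turn":[[0,0,-0.0866],[0,0,-0.0866],[0,0,0],[0,0,0],[0,0,0]],"hand":[-1,-1,-1,-1,-1]}' | grep pos
python3 -m pendant '{"offset":[[0,0,0],[0,0,0],[0,0,0],[0,0,0],[0,0,0]],"turn":[[0,0,0],[0,0,0],[0,0,0],[0,0,0],[0,0,0]],"hand":[-1,-1,-0.05,-0.05,-0.05]}' | grep -E 'pos|ft|width'
python3 -m pendant '{"offset":[[0,0,-0.3],[0,0,-0.5],[0,0,-0.5],[0,0,-0.3],[0,0,0]],"turn":[[0,0,0],[0,0,0],[0,0,0],[0,0,0],[0,0,0]],"hand":[-0.05,-0.05,-0.05,-0.05,1]}' | grep -E 'pos|width'
python3 - <<'E'
from h import *
st();pic('top');pic('scene')
for c in('top','scene'): tips(c,'stray1_c',7,.1)
plan([475,-265,220])
E
```

```text
tool_pos: [576.7, 53.6, 292.2]
tool_pos: [612.9, 134.9, 291.8]
tool_pos: [611.9, 133.4, 204.3]
tool_pos: [613.4, 134.2, 209.1]
ft_force: [1.4, -0.3, -0.2]
gripper_width: 0.473
tool_pos: [614.1, 135.2, 374.1]
gripper_width: 0.633
42.55 [614.1 135.2 374.1] [[-0.978, 0.208, 0.007], [0.208, 0.978, 0.001], [-0.007, 0.003, -1.0]] w 0.633 ff 0.0 ft [ 0.9  0.7 -0.7] J [ 26.  28. -58.  87.  24.  78.  44.]
stray1_c top 0.6 [393. 204.] [ 510.7 -308.7    7. ]
stray1_c scene 0.38 [178. 244.] [ 506.  -300.1    7. ]
shift/100: [ 0.519 -4.188 -0.072]
```

```bash
python3 -m pendant '{"offset":[[0.4,-0.2,0],[0.4,-0.2,0],[0,-0.47,0],[0,-0.47,0],[0,-0.47,0]],"turn":[[0,0,0],[0,0,0],[0,0,0],[0,0,0],[0,0,0]],"hand":[1,1,1,1,1]}' | grep pos
python3 -m pendant '{"offset":[[0,-0.47,0],[0,-0.47,0],[0,-0.47,0],[0,-0.47,0],[-0.28,-0.35,0]],"turn":[[0,0,0],[0,0,0],[0,0,0],[0,0,0],[0,0,0]],"hand":[1,1,1,1,1]}' | grep pos
python3 -m pendant '{"offset":[[0,-0.15,0],[0,0,0],[0,0,0],[0,0,0],[0,0,0]],"turn":[[0,0,0],[0,0,0],[0,0,0],[0,0,0],[0,0,0]],"hand":[1,1,1,1,1]}' | grep pos
python3 - <<'E'
from h import *
st();w=pic('wrist','w8.png');tips('wrist','stray1_c',7)
for r in nets.tip_of('wrist','stray1_c')[:4]: hexyaw('wrist',w,np.array(r['at']),14)
E
```

```text
tool_pos: [496.1, -28.0, 367.5]
tool_pos: [475.3, -253.4, 367.6]
tool_pos: [475.3, -263.2, 368.9]
44.25 [ 475.3 -263.2  368.9] [[-0.978, 0.206, -0.0], [0.206, 0.978, -0.001], [0.0, -0.001, -1.0]] w 1.003 ff 0.0 ft [ 0.5 -0.2  0.4] J [ 72.  15. -54. 100.  13.  72.  92.]
stray1_c wrist 0.96 [245. 227.] [ 508.7 -306.8    7. ]
hex [ 505.  -307.8] flat normals at 41 mod 60, widths [24.8 26.3 27.7] px [242.22861842 225.77631579]
```

View pics/w8.png

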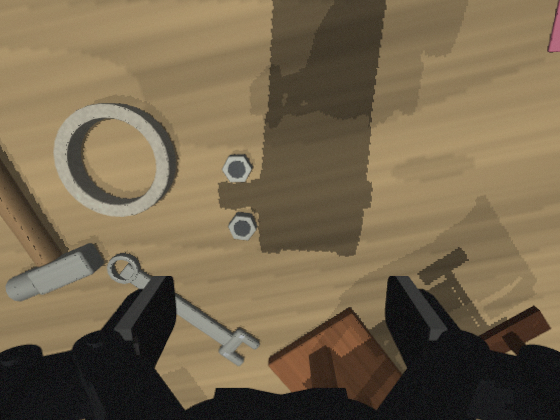

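```bash
python3 - <<'E'
from h import *
w=cv2.imread('pics/w8.png')[:,:,::-1];hexyaw('wrist',w,np.array([237,168]),14);hexyaw('wrist',w,np.array([242,227]),14,28)
plan([505.5,-307.5,90],191)
E
```

```text
hex [ 449.4 -299.3] flat normals at 49 mod 60, widths [24.  26.  24.9] px [236.88024883 167.88958009]
hex [ 505.  -307.8] flat normals at 41 mod 60, widths [24.8 26.3 27.7] px [242.22861842 225.77631579]
yaw 168.0 turn z total -0.255
shift/100: [-0.214 -0.484  1.242]
```

```bash
python3 -m pendant '{"offset":[[0,0,0],[0,0,0],[0,0,0],[-0.107,-0.242,0.2],[-0.107,-0.242,0.3]],"turn":[[0,0,-0.085],[0,0,-0.085],[0,0,-0.085],[0,0,0],[0,0,0]],"hand":[0.25,0.25,0.25,0.25,0.25]}' | grep pos
python3 -m pendant '{"offset":[[0,0,0.4],[0,0,0.3],[0,0,0],[0,0,0],[0,0,0]],"turn":[[0,0,0],[0,0,0],[0,0,0],[0,0,0],[0,0,0]],"hand":[0.25,0.25,0.25,0.25,0.25]}' | grep pos
python3 - <<'E'
from h import *
st();w=pic('wrist','w9.png');p=proj('wrist',[505.5,-307.5,14])[0];print(p);hexyaw('wrist',w,p,14,50);plan([505.5,-307.5,20])
E
```

```text
tool_pos: [506.3, -308.9, 320.1]
tool_pos: [506.2, -308.3, 250.9]
45.4 [ 506.2 -308.3  250.9] [[-0.982, -0.19, 0.002], [-0.19, 0.982, -0.002], [-0.002, -0.002, -1.0]] w 0.627 ff 0.0 ft [-0.2 -0.1  0.5] J [ 68.  29. -52. 100.  25.  63. 109.]
[282.59114894 229.59326854]
hex [ 505.  -308.4] flat normals at 41 mod 60, widths [27. 24. 27.] px [281.13561644 228.1       ]
shift/100: [0.004 0.01  0.763]
```

```bash
python3 -m pendant '{"offset":[[0.01,0,0.3],[0,0,0.25],[0,0,0.12],[0,0,0.08],[0,0,0]],"turn":[[0,0,0],[0,0,0],[0,0,0],[0,0,0],[0,0,0]],"hand":[0.25,0.25,0.25,0.25,0.25]}' | grep -E "pos|ft"
python3 -m pendant '{"offset":[[0,0,0],[0,0,0],[0,0,0],[0,0,0],[0,0,0]],"turn":[[0,0,0],[0,0,0],[0,0,0],[0,0,0],[0,0,0]],"hand":[-1,-1,-1,-1,-1]}' | tail -2
python3 -m pendant '{"offset":[[0,0,0],[0,0,0],[0,0,0],[0,0,-0.2],[0,0,-0.3]],"turn":[[0,0,0],[0,0,0],[0,0,0],[0,0,0],[0,0,0]],"hand":[-1,-1,-1,-1,-1]}' | tail -2
python3 -m pendant '{"offset":[[0,0,-0.5],[0,0,-0.4],[0,0,0],[0,0,0],[0,0,0]],"turn":[[0,0,0],[0,0,0],[0,0,0],[0,0,0],[0,0,0]],"hand":[-1,-1,-1,-1,-1]}' | tail -2
python3 - <<'E'
from h import *
st();plan([470,-200,150],168);plan([470,-200,150]);
E
```

```text
tool_pos: [504.5, -308.5, 173.9]
ft_force: [0.3, -0.5, -0.7]
gripper_width: 0.256
finger_force: 59.1
gripper_width: 0.259
finger_force: 59.0
gripper_width: 0.261
finger_force: 58.9
47.45 [ 503.9 -308.5  312.8] [[-0.982, -0.189, -0.001], [-0.189, 0.982, 0.0], [0.001, 0.001, -1.0]] w 0.261 ff 58.9 ft [ 0.1 -0.4 -1. ] J [ 70.  25. -54.  97.  22.  69. 112.]
yaw -169.1 turn z total 0.255
shift/100: [0.557 0.991 0.081]
shift/100: [0.127 1.13  0.081]
```

```bash
python3 -m pendant '{"offset":[[0,0,0],[0,0,0],[0,0,0],[0.165,0.369,0],[0.165,0.369,0]],"turn":[[0,0,0.085],[0,0,0.085],[0,0,0.085],[0,0,0],[0,0,0]],"hand":[-1,-1,-1,-1,-1]}' | grep pos
python3 -m pendant '{"offset":[[0.165,0.369,0],[0.165,0.369,0],[-0.13,0.432,0],[-0.13,0.432,0],[-0.13,0.432,0]],"turn":[[0,0,0],[0,0,0],[0,0,0],[0,0,0],[0,0,0]],"hand":[-1,-1,-1,-1,-1]}' | grep pos
python3 -m pendant '{"offset":[[-0.13,0.432,0],[-0.13,0.432,0],[-0.13,0.432,0],[-0.13,0.432,0],[0,0,0]],"turn":[[0,0,0],[0,0,0],[0,0,0],[0,0,0],[0,0,0]],"hand":[-1,-1,-1,-1,-1]}' | grep pos
python3 -m pendant '{"offset":[[0,0,0],[0,0,0.3],[0,0,0.4],[0,0,0.3],[0,0,0]],"turn":[[0,0,0],[0,0,0],[0,0,0],[0,0,0],[0,0,0]],"hand":[-1,-1,-1,-1,-1]}' | grep -E 'pos|width'
python3 - <<'E'
from h import *
st();plan([622,127,53],168)
E
```

```text
tool_pos: [486.7, -229.1, 312.0]
tool_pos: [535.7, -30.7, 312.6]
tool_pos: [622.4, 133.7, 312.1]
tool_pos: [623.1, 124.5, 212.2]
gripper_width: 0.259
49.45 [623.1 124.5 212.2] [[-0.978, 0.211, 0.0], [0.211, 0.978, -0.0], [-0.0, -0.0, -1.0]] w 0.259 ff 63.9 ft [ 0.1 -0.1  0.8] J [ 23.  37. -51.  95.  32.  63.  40.]
yaw 167.8 turn z total -0.002
shift/100: [0.016 0.022 0.045]
```

```bash
python3 -m pendant '{"offset":[[0,0,0],[0,0,0],[0,0,0],[0,0,0],[0,0,0]],"turn":[[0,0,0],[0,0,0],[0,0,0],[0,0,0],[0,0,0]],"hand":[-1,-1,-0.05,-0.05,-0.05]}' | grep -E 'pos|ft|width'
python3 -m pendant '{"offset":[[0,0,-0.3],[0,0,-0.5],[0,0,-0.5],[0,0,-0.3],[0,0,0]],"turn":[[0,0,0],[0,0,0],[0,0,0],[0,0,0],[0,0,0]],"hand":[-0.05,-0.05,-0.05,-0.05,-0.05]}' | grep -E 'pos|width'
python3 -m pendant '{"offset":[[0.4,-0.2,0],[0.4,-0.2,0],[0.4,0,0],[0,0,0],[0,0,0]],"turn":[[0,0,0],[0,0,0],[0,0,0],[0,0,0],[0,0,0]],"hand":[1,1,1,1,1]}' | grep pos
python3 -m pendant '{"offset":[[0,0,0],[0,0,0],[0,0,0],[0,0,0],[0,0,0]],"turn":[[0,0,0],[0,0,0],[0,0,0],[0,0,0],[0,0,0]],"hand":[1,1,1,1,1]}' | grep pos
python3 - <<'E'
from h import *
st();pic('wrist','w10.png');pic('top');tips('wrist','pan_in',7);tips('wrist','pan_handle',47);tips('wrist','lid_knob',22);tips('top','stray1_c',7);tips('top','lid_knob',22)
plan([455,-255,220],None)
E
```

```text
tool_pos: [622.5, 126.2, 213.8]
ft_force: [-0.1, -0.3, 0.6]
gripper_width: 0.476
tool_pos: [623.3, 127.5, 379.0]
gripper_width: 0.476
tool_pos: [496.4, 112.0, 373.6]
tool_pos: [497.1, 112.4, 373.6]
51.45 [497.1 112.4 373.6] [[-0.978, 0.208, -0.0], [0.208, 0.978, 0.001], [0.001, 0.001, -1.0]] w 1.002 ff 0.0 ft [-0.1  0.1 -0.1] J [ 41.  12. -64. 103.  11.  72.  51.]
pan_in wrist 0.79 [319. 274.] [598.  131.4   7. ]
pan_handle wrist 0.66 [324. 177.] [489.9 151.4  47. ]
pan_handle wrist 0.62 [301. 280.] [579.6 113.7  47. ]
lid_knob wrist 0.96 [487. 108.] [465.8 299.5  22. ]
lid_knob wrist 0.33 [318. 298.] [615.8 126.2  22. ]
lid_knob top 0.98 [164. 222.] [468.6 300.5  22. ]
lid_knob top 0.59 [422. 177.] [ 579.6 -387.9   22. ]
shift/100: [-0.356 -3.68  -0.01 ]
```

View pics/w10.png

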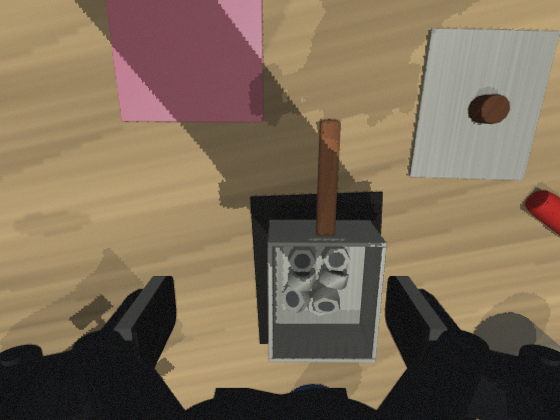

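```bash
python3 -m pendant '{"offset":[[0,0,0],[0,0,0],[0,0,0],[0,0,0],[0,0,0]],"turn":[[0,0,0.08],[0,0,0.08],[0,0,0.08],[0,0,0.08],[0,0,0]],"hand":[0.25,0.25,0.25,0.25,0.25]}' | grep pos
python3 - <<'E'
from h import *
plan([449.4,-299.3,90],139)
E
```

```text
tool_pos: [496.9, 112.3, 373.8]
yaw 139.1 turn z total 0.001
shift/100: [-2.342 -3.418  1.291]
```

```bash
for i in 1 2; do python3 -m pendant '{"offset":[[-0.234,-0.342,0],[-0.234,-0.342,0],[-0.234,-0.342,0],[-0.234,-0.342,0],[-0.234,-0.342,0]],"turn":[[0,0,0],[0,0,0],[0,0,0],[0,0,0],[0,0,0]],"hand":[0.25,0.25,0.25,0.25,0.25]}' | grep pos; done
python3 -m pendant '{"offset":[[0,0,0.3],[0,0,0.5],[0,0,0.45],[0,0,0],[0,0,0]],"turn":[[0,0,0],[0,0,0],[0,0,0],[0,0,0],[0,0,0]],"hand":[0.25,0.25,0.25,0.25,0.25]}' | grep pos
python3 -m pendant '{"offset":[[0,0,0],[0,0,0],[0,0,0],[0,0,0],[0,0,0]],"turn":[[0,0,0],[0,0,0],[0,0,0],[0,0,0],[0,0,0]],"hand":[0.25,0.25,0.25,0.25,0.25]}' | grep pos
python3 - <<'E'
from h import *
st();w=pic('wrist','w11.png');p=proj('wrist',[449.4,-299.3,14])[0];print(p);hexyaw('wrist',w,p,14,50);plan([449.4,-299.3,20])
E
```

```text
tool_pos: [473.1, -95.1, 374.0]
tool_pos: [449.9, -301.2, 373.8]
tool_pos: [450.6, -299.3, 249.4]
tool_pos: [450.4, -299.5, 249.2]
54.3 [ 450.4 -299.5  249.2] [[-0.757, 0.654, 0.0], [0.654, 0.757, -0.001], [-0.001, -0.0, -1.0]] w 0.626 ff 0.0 ft [0.4 0.2 0.1] J [ 64.  19. -40. 108.  15.  58.  66.]
[280.11529436 230.35294919]
hex [ 448.9 -297.9] flat normals at 50 mod 60, widths [23.9 26.9 26.9] px [281.37810611 228.09469443]
shift/100: [ 0.009 -0.005  0.743]
```

```bash
python3 -m pendant '{"offset":[[0.02,0,0.3],[0,0,0.25],[0,0,0.12],[0,0,0.07],[0,0,0]],"turn":[[0,0,0],[0,0,0],[0,0,0],[0,0,0],[0,0,0]],"hand":[0.25,0.25,0.25,0.25,0.25]}' | grep -E "pos|ft"
python3 -m pendant '{"offset":[[0,0,0],[0,0,0],[0,0,0],[0,0,0],[0,0,0]],"turn":[[0,0,0],[0,0,0],[0,0,0],[0,0,0],[0,0,0]],"hand":[-1,-1,-1,-1,-1]}' | tail -2
python3 -m pendant '{"offset":[[0,0,0],[0,0,0],[0,0,0],[0,0,-0.2],[0,0,-0.3]],"turn":[[0,0,0],[0,0,0],[0,0,0],[0,0,0],[0,0,0]],"hand":[-1,-1,-1,-1,-1]}' | tail -2
python3 -m pendant '{"offset":[[0,0,-0.5],[0,0,-0.4],[0,0,0],[0,0,0],[0,0,0]],"turn":[[0,0,0],[0,0,0],[0,0,0],[0,0,0],[0,0,0]],"hand":[-1,-1,-1,-1,-1]}' | tail -2
for i in 1 2; do python3 -m pendant '{"offset":[[0.234,0.342,0],[0.234,0.342,0],[0.234,0.342,0],[0.234,0.342,0],[0.234,0.342,0]],"turn":[[0,0,0],[0,0,0],[0,0,0],[0,0,0],[0,0,0]],"hand":[-1,-1,-1,-1,-1]}' | tail -2; done
python3 -m pendant '{"offset":[[0,0,0],[0,0,0],[0,0,0],[0,0,0],[0,0,0]],"turn":[[0,0,-0.08],[0,0,-0.08],[0,0,-0.08],[0,0,-0.08],[0,0,0]],"hand":[-1,-1,-1,-1,-1]}' | grep pos
python3 - <<'E'
from h import *
st();plan([623,127,62])
E
```

```text
tool_pos: [448.9, -298.1, 174.4]
ft_force: [0.4, -0.7, -0.3]
gripper_width: 0.254
finger_force: 59.0
gripper_width: 0.257
finger_force: 59.0
gripper_width: 0.261
finger_force: 59.0
gripper_width: 0.263
finger_force: 59.0
gripper_width: 0.258
finger_force: 59.0
tool_pos: [495.0, 113.4, 313.5]
57.85 [495.  113.4 313.5] [[-0.979, 0.206, -0.002], [0.206, 0.979, 0.001], [0.002, 0.0, -1.0]] w 0.257 ff 59.0 ft [-0.9 -0.3  0.2] J [ 38.  16. -63. 108.  15.  66.  48.]
shift/100: [-1.224  0.397  0.968]
```

```bash
python3 -m pendant '{"offset":[[-0.437,0.127,0],[-0.437,0.127,0],[-0.437,0.127,0],[0,0,0],[0,0,0.3]],"turn":[[0,0,0],[0,0,0],[0,0,0],[0,0,0],[0,0,0]],"hand":[-1,-1,-1,-1,-1]}' | grep pos
python3 -m pendant '{"offset":[[0,0,0.4],[0,0,0.25],[0,0,0.05],[0,0,0],[0,0,0]],"turn":[[0,0,0],[0,0,0],[0,0,0],[0,0,0],[0,0,0]],"hand":[-1,-1,-1,-1,-1]}' | grep -E 'pos|ft|width'
python3 -m pendant '{"offset":[[0,0,0],[0,0,0],[0,0,0],[0,0,0],[0,0,0]],"turn":[[0,0,0],[0,0,0],[0,0,0],[0,0,0],[0,0,0]],"hand":[-0.05,-0.05,-0.05,-0.05,-0.05]}' | grep -E 'pos|ft|width'
python3 -m pendant '{"offset":[[0,0,-0.3],[0,0,-0.5],[0,0,-0.5],[0,0,-0.3],[0,0,0]],"turn":[[0,0,0],[0,0,0],[0,0,0],[0,0,0],[0,0,0]],"hand":[-0.05,-0.05,-0.05,-0.05,-0.05]}' | grep -E 'pos|width'
python3 - <<'E'
from h import *
st();plan([480,200,220])
E
```

```text
tool_pos: [633.2, 124.7, 286.1]
tool_pos: [631.6, 123.8, 215.5]
ft_force: [-0.3, 0.2, -0.2]
gripper_width: 0.262
tool_pos: [631.6, 123.5, 214.8]
ft_force: [1.3, 0.2, -0.7]
gripper_width: 0.472
tool_pos: [632.2, 124.6, 380.0]
gripper_width: 0.474
59.85 [632.2 124.6 380. ] [[-0.978, 0.208, 0.007], [0.208, 0.978, 0.001], [-0.007, 0.003, -1.0]] w 0.474 ff 0.0 ft [ 0.4 -0.   0.3] J [ 26.  29. -57.  85.  25.  79.  46.]
shift/100: [1.646 0.42  0.053]
```

```bash
python3 -m pendant '{"offset":[[0.41,0.125,0],[0.41,0.125,0],[0.41,0.125,0],[0.41,0.125,0],[0,0,0]],"turn":[[0,0,0],[0,0,0],[0,0,0],[0,0,0],[0,0,0]],"hand":[1,1,1,1,1]}' | grep pos
python3 -m pendant '{"offset":[[0,0,0],[0,0,0],[0,0,0],[0,0,0],[0,0,0]],"turn":[[0,0,0],[0,0,0],[0,0,0],[0,0,0],[0,0,0]],"hand":[1,1,1,1,1]}' | grep pos
python3 - <<'E'
from h import *
st();w=pic('wrist','w12.png');t=pic('top');tips('wrist','pan_in',7);tips('wrist','pan_handle',47);tips('wrist','lid_knob',22);tips('top','stray1_c',7)
cv2.imwrite('pics/c4.png',np.hstack([w[:, :],t[:,280:520]])[:,:,::-1])
E
```

```text
tool_pos: [476.8, 210.5, 374.4]
tool_pos: [482.0, 206.3, 374.6]
60.85 [482.  206.3 374.6] [[-0.978, 0.209, -0.001], [0.209, 0.978, 0.001], [0.001, 0.0, -1.0]] w 1.002 ff 0.0 ft [-0.4 -0.3 -0.4] J [ 29.  15. -65. 101.  14.  73.  39.]
pan_in wrist 0.95 [236. 302.] [596.6 134.1   7. ]
pan_handle wrist 0.84 [219. 217.] [490.  150.3  47. ]
pan_handle wrist 0.54 [214. 287.] [555.3 128.1  47. ]
lid_knob wrist 0.97 [379. 149.] [465.6 299.7  22. ]
stray1_c top 0.45 [236. 167.] [617.7 112.3   7. ]
```

View pics/c4.png

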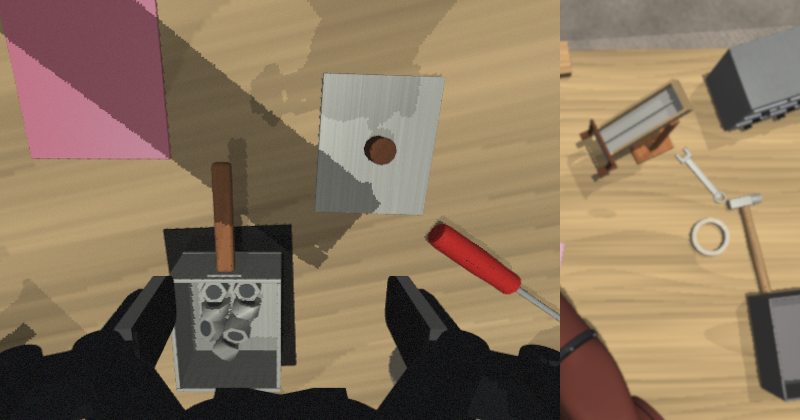

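```bash
python3 - <<'E'
from h import *
def q(P,z):
    L=np.array([ray('wrist',p,z)[:2] for p in P]);e=lambda a,b:(np.linalg.norm(b-a).round(1),np.degrees(np.arctan2(*(b-a)[::-1])).round(1))
    print(np.round(L),np.round(L.mean(0),1),[e(L[i],L[(i+1)%4]) for i in range(4)])
q([(323,74),(443,76),(424,214),(316,211)],10)
q([(173,281),(283,281),(281,388),(177,390)],63)
a=ray('wrist',(222,165),53);b=ray('wrist',(225,270),53);print(a,b,np.degrees(np.arctan2(*(b-a)[1::-1])))
plan([465.5,299.5,29])
E
```

```text
[[393. 263.]
 [417. 365.]
 [539. 337.]
 [514. 235.]] [465.8 300.1] [(np.float64(104.0), np.float64(76.8)), (np.float64(125.5), np.float64(-12.6)), (np.float64(105.2), np.float64(-103.7)), (np.float64(124.5), np.float64(166.9))]
[[534. 100.]
 [554. 194.]
 [665. 168.]
 [646.  70.]] [600.  132.9] [(np.float64(95.7), np.float64(77.9)), (np.float64(114.0), np.float64(-12.9)), (np.float64(99.9), np.float64(-100.9)), (np.float64(116.2), np.float64(165.1))]
[445.98261546 165.48942545  53.        ] [537.90147824 144.08030937  53.        ] -13.111190999724439
shift/100: [0.351 0.875 1.91 ]
```

```bash
python3 -m pendant '{"offset":[[0.175,0.437,0],[0.175,0.437,0],[0,0,0.4],[0,0,0.4],[0,0,0.4]],"turn":[[0,0,0],[0,0,0],[0,0,0],[0,0,0],[0,0,0]],"hand":[1,1,1,1,1]}' | grep pos
python3 -m pendant '{"offset":[[0,0,0.3],[0,0,0.2],[0,0,0.1],[0,0,0],[0,0,0]],"turn":[[0,0,0],[0,0,0],[0,0,0],[0,0,0],[0,0,0]],"hand":[1,1,1,1,1]}' | grep -E 'pos|ft'
python3 - <<'E'
from h import *
st();plan([465.7,299.8,30])
E
```

```text
tool_pos: [465.4, 299.9, 253.5]
tool_pos: [465.9, 299.8, 195.7]
ft_force: [0.2, -0.0, -0.1]
62.15 [465.9 299.8 195.7] [[-0.978, 0.208, 0.001], [0.208, 0.978, 0.001], [-0.001, 0.001, -1.0]] w 0.998 ff 0.0 ft [ 0.2 -0.  -0.1] J [  8.  31. -56. 107.  31.  58.  17.]
shift/100: [ 0.002 -0.     0.11 ]
```

```bash
python3 -m pendant '{"offset":[[0,0,0.06],[0,0,0.05],[0,0,0],[0,0,0],[0,0,0]],"turn":[[0,0,0],[0,0,0],[0,0,0],[0,0,0],[0,0,0]],"hand":[1,1,1,1,-1]}' | grep -E 'pos|ft'
python3 -m pendant '{"offset":[[0,0,0],[0,0,0],[0,0,0],[0,0,0],[0,0,0]],"turn":[[0,0,0],[0,0,0],[0,0,0],[0,0,0],[0,0,0]],"hand":[-1,-1,-1,-1,-1]}' | grep -E 'ft|width'
python3 -m pendant '{"offset":[[0,0,0],[0,0,-0.1],[0,0,-0.3],[0,0,-0.4],[0,0,-0.4]],"turn":[[0,0,0],[0,0,0],[0,0,0],[0,0,0],[0,0,0]],"hand":[-1,-1,-1,-1,-1]}' | grep -E 'pos|ft|width'
python3 -m pendant '{"offset":[[-0.331,-0.273,0],[-0.331,-0.273,0],[-0.331,-0.273,0],[-0.331,-0.273,0],[-0.331,-0.273,0]],"turn":[[0,0,0],[0,0,0],[0,0,0],[0,0,0],[0,0,0]],"hand":[-1,-1,-1,-1,-1]}' | grep -E 'pos|ft|width'
python3 -m pendant '{"offset":[[0,0,0],[0,0,0],[0,0,0],[0,0,0],[0,0,0]],"turn":[[0,0,0],[0,0,0],[0,0,0],[0,0,0],[0,0,0]],"hand":[-1,-1,-1,-1,-1]}' | grep -E 'pos|ft|width'
python3 - <<'E'
from h import *
st();w=pic('wrist','w13.png');tips('wrist','pan_handle',47);plan([599.5,132,87])
E
```

```text
tool_pos: [465.6, 299.4, 183.9]
ft_force: [0.3, 0.6, -0.3]
ft_force: [-0.8, -0.7, 4.3]
gripper_width: 0.258
tool_pos: [465.1, 299.3, 305.1]
ft_force: [0.4, 0.5, -0.7]
gripper_width: 0.26
tool_pos: [599.7, 129.8, 304.2]
ft_force: [1.3, 1.4, -1.7]
gripper_width: 0.26
tool_pos: [598.4, 132.5, 304.0]
ft_force: [-0.2, -0.5, -1.6]
gripper_width: 0.26
64.65 [598.4 132.5 304. ] [[-0.978, 0.207, 0.0], [0.207, 0.978, -0.0], [-0.0, 0.0, -1.0]] w 0.26 ff 58.9 ft [-0.2 -0.5 -1.6] J [ 27.  30. -57.  94.  26.  71.  42.]
pan_handle wrist 0.79 [273.  42.] [492. 150.  47.]
shift/100: [-0.008  0.001  0.622]
```

View pics/w13.png

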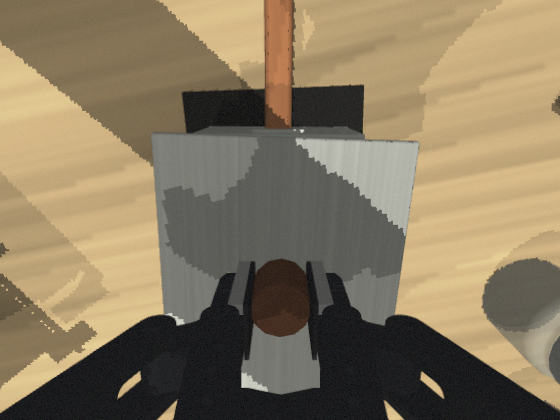

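```bash
python3 -m pendant '{"offset":[[-0.008,0,0.1],[0,0,0.15],[0,0,0.15],[0,0,0.1],[0,0,0.03]],"turn":[[0,0,-0.017],[0,0,0],[0,0,0],[0,0,0],[0,0,0]],"hand":[-1,-1,-1,-1,-1]}' | grep -E 'pos|ft'
python3 -m pendant '{"offset":[[0,0,0.02],[0,0,0.02],[0,0,0.02],[0,0,0.02],[0,0,0]],"turn":[[0,0,0],[0,0,0],[0,0,0],[0,0,0],[0,0,0]],"hand":[-1,-1,-1,-1,-1]}' | grep -E 'pos|ft'
```

```text
tool_pos: [599.2, 131.0, 248.6]
ft_force: [-1.4, -0.8, -2.0]
tool_pos: [599.8, 131.2, 242.7]
ft_force: [-0.3, 0.2, -1.0]
```

```bash
python3 -m pendant '{"offset":[[0,0,0.01],[0,0,0.01],[0,0,0.01],[0,0,0],[0,0,0]],"turn":[[0,0,0],[0,0,0],[0,0,0],[0,0,0],[0,0,0]],"hand":[-1,-1,-1,-1,-1]}' | grep -E 'pos|ft'
```

```text
tool_pos: [599.8, 131.4, 241.0]
ft_force: [-4.4, -2.3, 11.3]
```

```bash
python3 -m pendant '{"offset":[[0,0,-0.01],[0,0,0],[0,0,0],[0,0,0],[0,0,0]],"turn":[[0,0,0],[0,0,0],[0,0,0],[0,0,0],[0,0,0]],"hand":[-1,1,1,1,1]}' | grep -E 'pos|ft'
python3 -m pendant '{"offset":[[0,0,-0.3],[0,0,-0.5],[0,0,-0.5],[0,0,-0.3],[0.2,0,0]],"turn":[[0,0,0],[0,0,0],[0,0,0],[0,0,0],[0,0,0]],"hand":[1,1,1,1,1]}' | grep -E 'pos|ft'
python3 -m pendant '{"offset":[[0.2,0,0],[0,0,0],[0,0,0],[0,0,0],[0,0,0]],"turn":[[0,0,0],[0,0,0],[0,0,0],[0,0,0],[0,0,0]],"hand":[1,1,1,1,1]}' | grep -E 'pos|ft'
python3 - <<'E'
from h import *
st();w=pic('wrist','w14.png');t=pic('top');s=pic('scene');tips('wrist','lid_knob',79);tips('wrist','pan_handle',47);tips('top','stray1_c',7)
cv2.imwrite('pics/c5.png',np.hstack([cv2.resize(w,(450,338)),cv2.resize(s[180:330,60:360],(350,338))])[:,:,::-1])
E
```

```text
tool_pos: [599.8, 131.3, 240.6]
ft_force: [-0.1, 0.0, 0.1]
tool_pos: [582.0, 134.9, 405.3]
ft_force: [-0.7, -0.2, -0.0]
tool_pos: [561.0, 138.1, 400.5]
ft_force: [-0.1, -0.7, -0.5]
67.75 [561.  138.1 400.5] [[-0.983, 0.183, -0.0], [0.183, 0.983, 0.001], [0.0, 0.0, -1.0]] w 0.997 ff 0.0 ft [-0.1 -0.7 -0.5] J [ 32.  21. -62.  92.  19.  78.  46.]
lid_knob wrist 0.56 [276. 240.] [598.2 127.6  79. ]
pan_handle wrist 0.81 [280. 107.] [490.5 150.8  47. ]
```

View pics/c5.png

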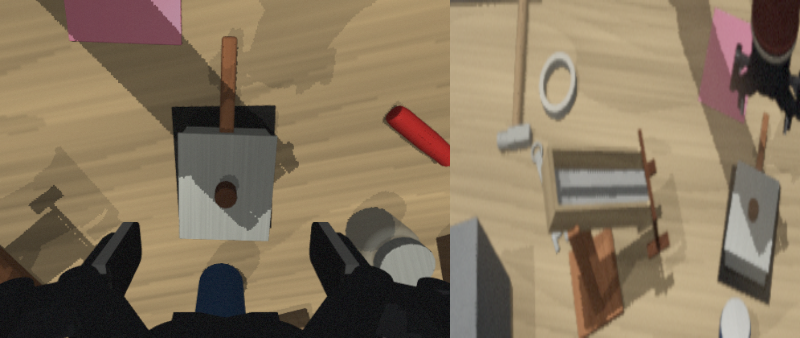

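The lid sits flat and square on the pan, and the pan is on its mat. The chute is empty and no nuts are left on the bench, so I'm handing it in.

```bash
python3 -c "
from workcell import order
print(order.close_job())"
```

```text
the job is handed in; nothing more can be done
None
```

The job is handed in: the four chute nuts and the four strays went into the pan (the images were not clear enough for an exact final count), the pan is back on its mat with the lid on squarely, and none of the other things on the bench were touched.

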